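# Running-bond brick sample from a stack

### The job

Take the stack of small sample bricks apart and build them up on the plywood sample board as a two-course piece of running bond, in line with the board: the white and the blue brick each lengthwise on the middle of the pad of its own colour, the red brick on top of them centred over the gap between the two, and the yellow half brick also on top, on the outer end of the white brick and flush with that end. You may park bricks on the table meanwhile; leave the spray bottle, the paint pot and the sanding block where they stand.

Things in the scene. Friction and masses are not known exactly. Their poses are not given: they have to be found in the camera images.
- brick_white: White brick, one of the two bottom bricks of the stack. Solid, rigid, 104 mm long, 44 mm wide, 34 mm high, about 0.28 kg, with a 4 mm deep frog (recess) in its top. Origin: centre of the underside; y runs along its length, x across its width, z up. In the stack the two bottom bricks lie parallel, 84 mm between their centre lines (40 mm clear), on a thin fixed wooden board (170 x 140 x 8 mm) lying on the table.
- brick_red: Terracotta-red brick, the other bottom brick of the stack, in either place. Solid, rigid, 104 mm long, 44 mm wide, 34 mm high, about 0.28 kg, with a 4 mm deep frog (recess) in its top. Origin: centre of the underside; y runs along its length, x across its width, z up.
- brick_blue: Blue brick, lying crosswise on the two bottom bricks at the start. Solid, rigid, 104 mm long, 44 mm wide, 34 mm high, about 0.28 kg, with a 4 mm deep frog (recess) in its top. Origin: centre of the underside; y runs along its length, x across its width, z up.
- half_yellow: Yellow half brick, on top of the blue brick at the start. 46 mm long (y), 44 mm wide (x), 34 mm high, about 0.12 kg, recess in its top. Origin: centre of the underside; z up.
- sample_board: Fixed plywood sample board, 90 mm wide (x), 260 mm long (y), 12 mm thick, lying on the table. Origin: centre of its underside; the line of the bricks runs along its y through the origin, and the gap between the two pads lies across the origin.
- pad_white: Fixed white setting pad on the board, 58 mm (x) by 112 mm (y), 3 mm thick. Origin: centre of its underside, on the board's top (12 mm above the table), so a brick on it stands 15 mm above the table. The two pads lie end to end along the board, centres 58 mm either side of the board's centre (116 mm apart); which is at which end varies.
- pad_blue: Fixed blue setting pad, as the white one, at the other end of the board.
- mist_bottle: Bystander: loose upright spray bottle with amber contents, 37 mm across, 139 mm tall. Origin: centre of its underside.
- paint_pot: Bystander: loose peach paint pot with a red lid, 56 mm across, 55 mm tall. Origin: centre of its underside.
- sanding_block: Bystander: loose brown cork sanding block, 44 x 70 x 26 mm. Origin: centre of its underside.
Not all that is in view belongs to the job. Of the things that look like the half_yellow, the smallest one is meant.

How it is judged:
By the outcome, as a careful person would: the job done as asked, in the order asked, and still so for the second after the job is handed in, with the robot touching nothing.
It also fails if it takes over 118 s, if anything falls off the work surface, if the arm or the gripper's body presses on something with over 40 N, if the wrist force passes 120 N, or if a joint passes its speed limit or range.

### The arm

A 6-joint arm with a two-finger parallel gripper is mounted at the origin on the work surface; the furniture and walls round the work are solid. World frame = base frame: x ahead of the robot, y to its left, z up, the work surface at z = 0. Lengths are in mm, angles in rad, forces in N, time in s.
With the tool pointing down it reaches from about 225 to 725 mm from the base axis. Payload 3.1 kg.
Tool frame: the origin (TCP) lies midway between the tips of the shut fingers; the grasp point (between the pads) lies 19 mm behind it (env.grip_point_offset is the distance from the TCP to the grasp point, in mm); z points along the fingers, y is the line along which they close (so a half turn about z gives the same grasp; the last joint's range is limited). The gripper opens to 85 mm and grips with 20 to 120 N. Pads are 22 mm wide; open, the fingers measure 114 mm over their backs; the gripper's body (76 mm by 85 mm) begins 54 mm behind the grasp point. The pads swing forward as they close: fully open they stand 13 mm farther back than shut.
Start: joints at [-1.446, 0.048, 0.099, 1.622, 0, 1.443], TCP at [131.296, -508.31, 231.312] pointing down, gripper open.
Joint ranges: [-2.91, 2.91], [-0.99, 1.94], [-1.21, 1.42], [-2.12, 2.29], [-1.49, 1.47], [-3.14, 3.14]. Speed limits (rad/s): [2.79, 2.79, 3.14, 3.14, 3.14, 3.14].

### API

Orientations are given as a unit quaternion [x, y, z, w].
In Python, from plant import env gives the robot as it stands.
- The arm moves only by the tool jog_arm, never from a script. Its argument "deltas" is a list of rows, each an object of numbers: "x", "y", "z": the shift along the tool's x, y, z in mm; "twist": the turn about the tool's z in rad. A call has 1 to 10 rows; each row shifts and turns the commanded pose from where the row before left it, along the tool's axes as they then stand; what a row does not reach is not made up. A row lasts 1/12 s, in which the tool goes at most 41.7 mm and 7.16 degrees, less where a joint would pass 70% of its speed; a pose out of reach is approached as far as the arm can. A call is refused whole if a number of a shift passes 41.7 or a number of a turn 0.125, either way. A call with a gripper value outside its range is refused whole. "fingers" is the finger opening in mm, from 0 to 85.4, set as the call begins (left out, the last holds). The fingers move at their own pace and stop on an object; "force" is the grip in N (left out, the last holds). Time passes only in rows, so rows that do not move let the fingers close. It gives the time, the measured TCP pose, the force, the opening and the grip force at its end, in the units of the state.
- env.sense(): the state, without advancing time (a new reading comes with each control period).
- env.grab_frame(name): name is "scene" or "side" or "wrist"; returns the picture (384x512x3 uint8, red, green, blue); there is no depth.
- env.camera_model(name): a dict with "fx", "fy", "cx", "cy" (pixels), "distortion" ([k1, k2, p1, p2, k3] as OpenCV has them; the pictures are not rectified), "R" (3x3) and "t" (3): a world point X has camera coordinates R X + t. Camera axes: x right, y down, z forward; pixel columns grow to the right and rows downward; lengths in mm; the calibration is good to about 2 mm. A picture is of the moment at which its call begins: read the wrist's pose just before it. camera_model takes no time and is no camera call; for the wrist camera it gives the pose at the moment of the call.
- env.sign_off(): hands the job in; it is judged then, once.
Trained networks look in the newest picture that a camera, given by its name, has taken for a name from the list of things; names that differ only in an ending like _2 or _b are one class to them, and where a whole thing is asked for, a point or a joint stands for the part that bears it (a point fixed in the world has none). Each returns a list of dicts, best first, with "conf" (0 to 1); they miss things now and then, are a little off and sometimes report something else, mostly with a low value. They report only what shows in the picture. A call takes as long as a camera call. They do not tell look-alikes from the thing itself.
- env.trace(camera, target): "mask" (384x512 bool, what is visible of it) and "pixel" ([column, row] in pixels, amid what is visible of it).
- env.spot_point(camera, target): "pixel" ([column, row] in pixels: a listed point, or the origin of a listed thing).
The state is a dict: "time_s": time; "q": joint angles; "dq": joint speeds; "effort": joint torques, N m; "tcp_pos": TCP position; "ee_rot": TCP orientation; "contact_force": force on the tool from outside, world axes, zero at the start; "torque": the same for the moment, N m; "grip_width": finger opening in mm; "grip_force": force on a finger pad.
Only numpy, scipy, OpenCV 4.12 (cv2) and the standard library are available. Lean on these libraries where they do the work, as an engineer would, in place of code of your own. Each camera call takes 0.05 s, during which the arm holds its last target. There are 200 camera calls.

## Working session

There is one attempt and no reset: what is moved stays moved. The work goes in short steps, Python scripts to look and compute and a tool call to move; the robot and the scene stay as the last step left them, time stands still between calls to the robot, and variables do not carry over. Pictures are saved under pics/ and viewed, at most 14 in all, crops included, and the job is handed in when it is done.

Besides the shell and the picture viewer there is one more tool, called after "Emit:" as a command line: name --argument value ..., lists and objects as JSON in quotes. jog_arm: Moves the arm, as the interface text tells. Its arguments: {"type":"object","properties":{"deltas":{"type":"array","items":{"type":"object","properties":{"x":{"type":"number"},"y":{"type":"number"},"z":{"type":"number"},"twist":{"type":"number"}}}},"fingers":{"type":"number"},"force":{"type":"number"}},"required":["deltas"]}

```bash
mkdir -p pics; ls; python3 - <<'E'
from plant import env
import cv2,numpy as np
s=env.sense();print(s['time_s'],s['tcp_pos'],s['ee_rot'],s['grip_width'],env.grip_point_offset)
a=env.grab_frame("scene");b=env.grab_frame("side")
cv2.imwrite("pics/scene.png",cv2.resize(a[:,:,::-1],(800,600)));cv2.imwrite("pics/side.png",cv2.resize(b[:,:,::-1],(800,600)))
for c in("scene","side","wrist"):
  m=env.camera_model(c);print(c,m['fx'],m['R'],m['t'],m['distortion'])
E
```

```text
pics
0.0 [ 131.21433794 -507.68464167  230.0812293 ] [ 9.92021693e-01  1.26061491e-01 -7.11115634e-06 -1.20900145e-03] 85.98026054085774 18.700000000000003
scene 372.90560079807415 [[-0.57389861 -0.8189117   0.00490033]
 [-0.59056704  0.40971288 -0.69524523]
 [ 0.56733673 -0.40189424 -0.71875591]] [357.90088828 389.72923103 957.4761045 ] [0.03034792 0.         0.         0.         0.        ]
side 466.56624035796864 [[-0.98806503 -0.15246079 -0.0219821 ]
 [-0.07568068  0.60477619 -0.7927914 ]
 [ 0.13416385 -0.78166583 -0.60909653]] [ 567.24195624   97.4315043  1466.85503418] [-0.15264464  0.          0.          0.          0.        ]
wrist 287.5210644107021 [[ 0.25006391 -0.96822581 -0.00261067]
 [-0.91724389 -0.23775851  0.31958494]
 [-0.31005109 -0.07752204 -0.94755404]] [-524.69187455  -42.23129212  380.96217481] [-0.0639442  0.         0.         0.         0.       ]
```

View pics/scene.png

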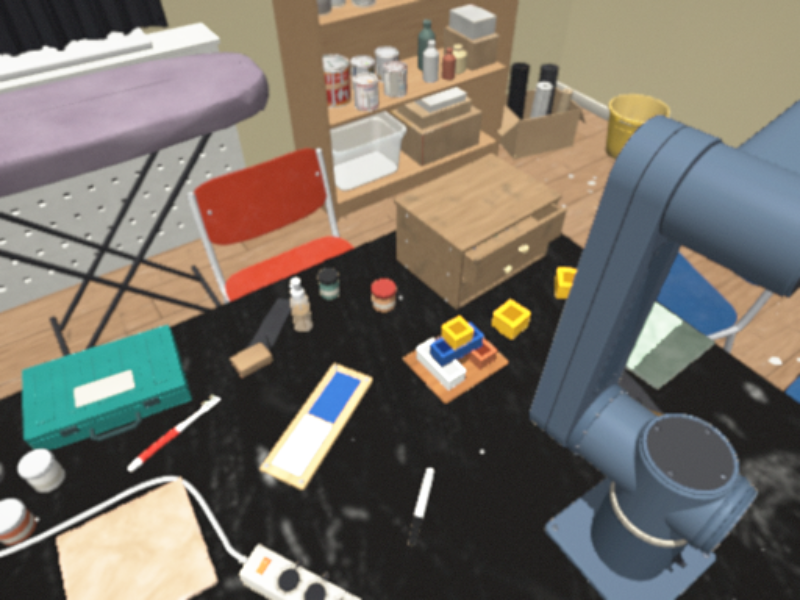

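View pics/side.png

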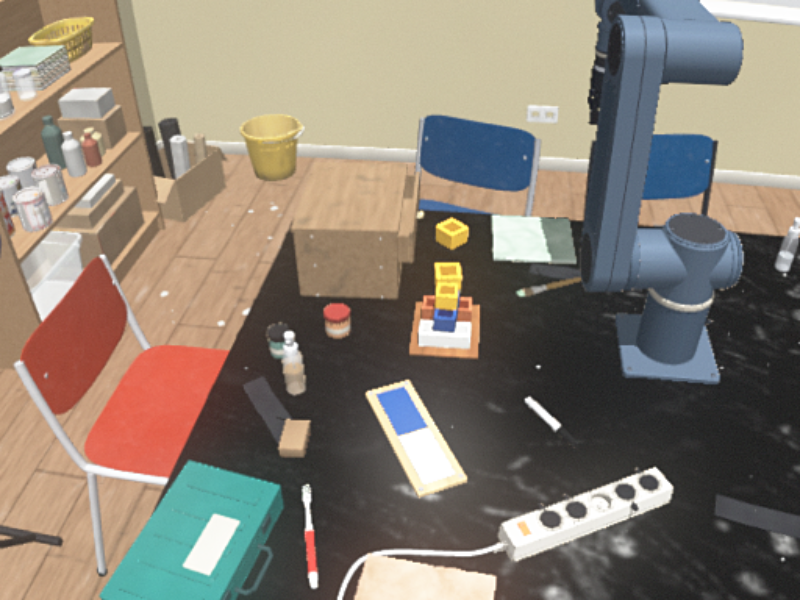

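Look-alikes for half_yellow in the 800x600 scene picture: one on the blue brick at (458,330), one larger on the table at (511,318), and one behind at (567,283). I choose the one on the stack. The board is at about (318,425), blue pad at the far end and white at the near end. The stack is at (455,355), white brick left and red right.

```bash
cat > h.py <<'E'
from plant import env
import cv2,numpy as np
from scipy.spatial.transform import Rotation as Rn
def model(n):
    m=env.camera_model(n);K=np.array([[m['fx'],0,m['cx']],[0,m['fy'],m['cy']],[0,0,1.]])
    return K,np.array(m['distortion'],float),np.array(m['R']),np.array(m['t'])
def toplane(M,px,z):
    K,d,R,t=M
    u=cv2.undistortPoints(np.asarray(px,float).reshape(-1,1,2),K,d).reshape(-1,2)
    r=np.c_[u,np.ones(len(u))]@R; c=-R.T@t
    return c+r*((z-c[2])/r[:,2])[:,None]
def proj(M,X):
    K,d,R,t=M
    return cv2.projectPoints(np.asarray(X,float).reshape(-1,1,3),cv2.Rodrigues(R)[0],t,K,d)[0].reshape(-1,2)
def rect(M,mask,z):
    "min-area rectangle of largest blob of a mask laid on plane z: centre, (long,short), angle of long side"
    n,l,s,_=cv2.connectedComponentsWithStats(mask.astype(np.uint8))
    m=(l==1+np.argmax(s[1:,4])).astype(np.uint8)
    c=max(cv2.findContours(m,cv2.RETR_EXTERNAL,cv2.CHAIN_APPROX_NONE)[0],key=len).reshape(-1,2)
    P=toplane(M,c,z)[:,:2].astype(np.float32)
    (cx,cy),(w,h),a=cv2.minAreaRect(P)
    a=np.deg2rad(a)
    if h>w: w,h,a=h,w,a+np.pi/2
    return np.round([cx,cy,w,h,np.arctan(np.tan(a))],3)
E
python3 - <<'E'
from h import *
for c in("scene","side"):
  env.grab_frame(c);M=model(c)
  for n,z in(("pad_white",15),("pad_blue",15),("sample_board",12),("brick_white",42),("brick_red",42),("brick_blue",76),("half_yellow",110),("mist_bottle",70),("paint_pot",30),("sanding_block",26)):
    for r in env.trace(c,n)[:3]: print(c,n,round(r['conf'],2),np.round(r['pixel']),rect(M,r['mask'],z))
E
```

```text
scene pad_white 0.65 [194. 286.] [453.49  351.689 110.509  56.303  -1.053]
scene pad_blue 0.67 [212. 252.] [510.668 250.477 114.561  60.034  -1.062]
scene sample_board 0.59 [211. 281.] [481.238 301.014 261.241  94.976  -1.052]
scene brick_white 0.85 [282. 240.] [4.43936e+02 5.12390e+01 1.23144e+02 5.81260e+01 1.23000e-01]
scene brick_blue 0.93 [286. 227.] [442.697  11.827 113.63   59.935   1.55 ]
scene half_yellow 0.96 [326. 209.] [410.401 -97.153  77.279  66.819  -1.452]
scene half_yellow 0.74 [292. 216.] [ 4.41627e+02  1.24610e+01  5.76490e+01  5.70650e+01 -1.60000e-02]
scene half_yellow 0.55 [360. 180.] [ 425.562 -259.283   95.209   35.889   -0.945]
scene mist_bottle 0.86 [193. 197.] [ 7.22302e+02  2.09663e+02  1.53704e+02  3.61740e+01 -3.78000e-01]
scene paint_pot 0.55 [247. 186.] [ 6.76129e+02  2.70550e+01  9.97600e+01  5.32380e+01 -5.70000e-01]
scene paint_pot 0.34 [162. 229.] [675.044 347.304  72.752  63.592  -1.507]
scene sanding_block 0.84 [162. 228.] [677.348 347.025  74.452  63.516  -1.441]
side pad_white 0.89 [271. 289.] [456.063 349.929 114.133  58.461  -1.033]
side pad_
[... 604 characters left out ...]
1    1.547]
side half_yellow 0.8 [286. 174.] [457.372 -59.037  72.789  55.165  -1.447]
side half_yellow 0.69 [289. 147.] [ 461.361 -211.716  111.582   70.19    -1.47 ]
side half_yellow 0.6 [285. 190.] [453.779  18.133  85.231  44.749  -1.542]
side mist_bottle 0.58 [186. 234.] [725.656 205.669 180.068  36.916  -1.215]
side paint_pot 0.77 [215. 204.] [681.34   24.286 111.374  53.367  -1.374]
side paint_pot 0.68 [187. 234.] [741.342 164.065 177.549  37.307  -1.263]
side sanding_block 0.67 [190. 283.] [686.83  355.427  87.911  49.609  -1.46 ]
side sanding_block 0.41 [286. 190.] [462.526 -92.921  91.105  47.266  -1.491]
side sanding_block 0.35 [190. 234.] [743.871 158.521 183.875  41.275  -1.185]
```

```bash
cat >> h.py <<'E'
def yaw_of(q):
    y=Rn.from_quat(q).as_matrix()[:,1]; return np.arctan2(y[1],y[0])
def go(target,yaw=None,n=10,start=None,syaw=None):
    "n equal rows from start to target (tool down), printed"
    s=env.sense(); p=np.array(start if start is not None else s['tcp_pos']); y0=syaw if syaw is not None else yaw_of(s['ee_rot'])
    yaw=y0 if yaw is None else yaw
    dy=(yaw-y0)/n; D=np.array(target)-p
    A=np.zeros((2,2))
    for i in range(n):
        y=y0+dy*i; A+=np.array([[-np.sin(y),np.cos(y)],[np.cos(y),np.sin(y)]])
    d=np.linalg.solve(A,D[:2])
    print(f"{n} rows x {d[0]:.2f} y {d[1]:.2f} z {-D[2]/n:.2f} twist {-dy:.4f}")
def st():
    s=env.sense();print(round(s['time_s'],2),np.round(s['tcp_pos'],1),'yaw',round(yaw_of(s['ee_rot']),4),'F',np.round(s['contact_force'],1),'w',round(s['grip_width'],1),'gf',round(float(np.max(s['grip_force'])),1))
E
python3 -c "
from h import *
go([447,10,230],0,20)"
```

```text
20 rows x 32.31 y -4.71 z 0.07 twist -0.0659
```

Emit:
jog_arm --deltas '[{"x":24,"y":-23.4},{"x":24,"y":-23.4},{"x":24,"y":-23.4},{"x":24,"y":-23.4},{"x":24,"y":-23.4},{"x":24,"y":-23.4},{"x":24,"y":-23.4},{"x":24,"y":-23.4},{"x":24,"y":-23.4},{"x":24,"y":-23.4}]' --fingers 85 --force 40

```text
validation failed for argument at $.de...
```

```bash
python3 -c "
from h import *
st();go([447,10,230],0,12)"
```

```text
1.2 [ 131.3 -508.3  231.3] yaw -1.318 F [-0.5  0.1  0.2] w 85.4 gf 0.0
12 rows x 53.65 y -9.04 z 0.11 twist -0.1098
```

Emit:
jog_arm --deltas '[{"x":24,"y":-23.4,"z":0,"twist":0},{"x":24,"y":-23.4,"z":0,"twist":0},{"x":24,"y":-23.4,"z":0,"twist":0},{"x":24,"y":-23.4,"z":0,"twist":0},{"x":24,"y":-23.4,"z":0,"twist":0},{"x":24,"y":-23.4,"z":0,"twist":0},{"x":24,"y":-23.4,"z":0,"twist":0},{"x":24,"y":-23.4,"z":0,"twist":0},{"x":24,"y":-23.4,"z":0,"twist":0},{"x":24,"y":-23.4,"z":0,"twist":0}]' --fingers 85 --force 40

```text
time_s: 2.03
tcp_pos: [305.7, -220.3, 231.5]
ee_rot: [0.992, 0.126, 0.0, 0.0]
contact_force: [0.8, -1.0, -0.1]
grip_width: 84.5
grip_force: 0.0
```

```bash
python3 -c "
from h import *
st();go([447,10,230],0,12)"
```

```text
2.03 [ 305.7 -220.3  231.5] yaw -1.3185 F [ 0.8 -1.  -0.1] w 84.5 gf 0.0
12 rows x 23.90 y -3.95 z 0.13 twist -0.1099
```

Emit:
jog_arm --deltas '[{"x":24.3,"y":-23.4,"z":0,"twist":0},{"x":24.3,"y":-23.4,"z":0,"twist":0},{"x":24.3,"y":-23.4,"z":0,"twist":0},{"x":24.3,"y":-23.4,"z":0,"twist":0},{"x":24.3,"y":-23.4,"z":0,"twist":0},{"x":24.3,"y":-23.4,"z":0,"twist":0},{"x":24.3,"y":-23.4,"z":0,"twist":0},{"x":24.3,"y":-23.4,"z":0,"twist":0},{"x":0,"y":0,"z":0,"twist":-0.12},{"x":0,"y":0,"z":0,"twist":-0.12}]'

```text
time_s: 2.87
tcp_pos: [447.1, 10.1, 231.1]
ee_rot: [0.969, 0.249, -0.0, -0.0]
contact_force: [0.6, -0.3, 0.6]
grip_width: 84.8
grip_force: 0.0
```

Emit:
jog_arm --deltas '[{"x":0,"y":0,"z":0,"twist":-0.12},{"x":0,"y":0,"z":0,"twist":-0.12},{"x":0,"y":0,"z":0,"twist":-0.12},{"x":0,"y":0,"z":0,"twist":-0.12},{"x":0,"y":0,"z":0,"twist":-0.12},{"x":0,"y":0,"z":0,"twist":-0.12},{"x":0,"y":0,"z":0,"twist":-0.12},{"x":0,"y":0,"z":0,"twist":-0.12},{"x":0,"y":0,"z":0,"twist":-0.118},{"x":0,"y":0,"z":0,"twist":0}]'

```text
time_s: 3.7
tcp_pos: [446.5, 8.1, 231.4]
ee_rot: [0.706, 0.708, 0.0, 0.0]
contact_force: [-0.0, -0.1, 0.3]
grip_width: 85.1
grip_force: 0.0
```

```bash
python3 - <<'E'
from h import *
st()
M=model("wrist");a=env.grab_frame("wrist");cv2.imwrite("pics/w1.png",cv2.resize(a[:,:,::-1],(800,600)))
for n,z in(("brick_white",42),("brick_red",42),("brick_blue",76),("half_yellow",110)):
    for r in env.trace("wrist",n)[:2]: print(n,round(r['conf'],2),np.round(r['pixel']),rect(M,r['mask'],z))
E
```

```text
3.7 [446.5   8.1 231.4] yaw 0.0019 F [-0.  -0.1  0.3] w 85.1 gf 0.0
brick_white 0.77 [254. 126.] [4.51850e+02 3.89420e+01 1.05429e+02 4.65030e+01 2.40000e-02]
brick_red 0.57 [283. 200.] [492.662 -40.34   51.905  29.397  -1.568]
brick_red 0.46 [260. 182.] [454.937 -19.291  66.503  56.407  -1.569]
half_yellow 0.98 [262. 278.] [ 459.203 -104.297   66.381   44.741   -1.437]
```

View pics/w1.png

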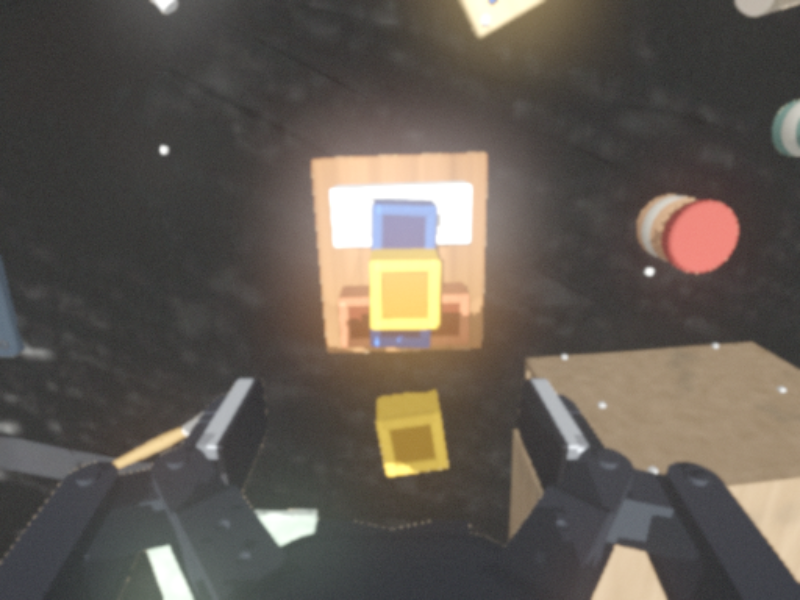

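The wrist view shows the stack's yellow half brick at (405,293), with blue below it, white at (400,215) and red at (400,320). The other yellow block stands on the table at (412,432), and the cabinet is at the lower right.

```bash
python3 - <<'E'
from h import *
M=model("wrist");a=env.grab_frame("wrist");hsv=cv2.cvtColor(a,cv2.COLOR_RGB2HSV)
cv2.imwrite("pics/crop1.png",cv2.resize(a[90:315,190:330,::-1],(498,800))[:600])
s=.64
for name,z,pts in(("yellow",110,[(370,258),(441,258),(441,330),(370,330)]),("other",40,[(378,432),(445,426),(447,468),(384,476)]),("white",42,[(330,187),(473,183),(473,245),(332,248)]),("blue end",76,[(373,202),(436,202)]),("board",8,[(312,158),(487,152),(483,348),(326,352)])):
  P=toplane(M,np.array(pts)*s,z)[:,:2];print(name,P.round(1).tolist(),P.mean(0).round(1),np.linalg.norm(np.diff(P,axis=0),axis=1).round(1))
E
```

```text
yellow [[433.0, 22.5], [476.0, 22.4], [477.5, -24.9], [432.2, -24.8]] [454.7  -1.2] [43.  47.3 45.4]
other [[433.6, -152.9], [492.6, -146.8], [496.3, -192.5], [438.6, -201.4]] [ 465.3 -173.4] [59.2 45.9 58.4]
white [[401.3, 58.5], [505.0, 61.3], [507.4, 15.4], [400.9, 13.2]] [453.7  37.1] [103.8  46.  106.6]
blue end [[433.8, 51.8], [475.3, 51.8]] [454.6  51.8] [41.4]
board [[383.4, 77.9], [520.9, 82.4], [528.0, -86.7], [386.5, -90.4]] [454.7  -4.2] [137.6 169.2 141.6]
```

View pics/crop1.png

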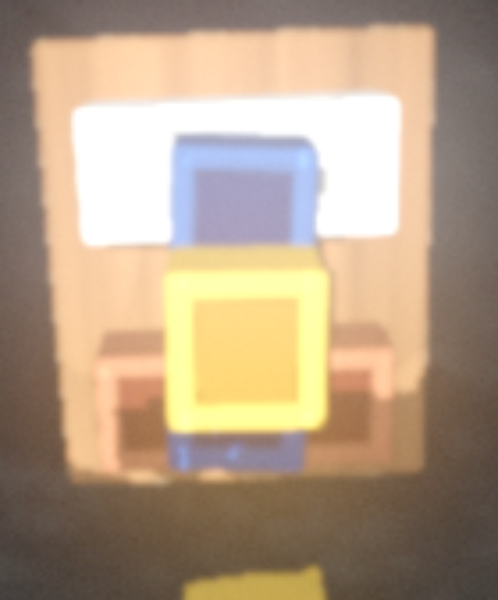

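The crop settles it: the stack's yellow brick is 44×46 mm, while the one on the table is about 58 mm. I'll go down and grip it.

Emit:
jog_arm --deltas '[{"x":-3,"y":2.7,"z":30,"twist":-0.02},{"x":-3,"y":2.7,"z":30,"twist":0},{"x":-3,"y":2.8,"z":30,"twist":0},{"x":0,"y":0,"z":25,"twist":0},{"x":0,"y":0,"z":20,"twist":0},{"x":0,"y":0,"z":10,"twist":0},{"x":0,"y":0,"z":6,"twist":0},{"x":0,"y":0,"z":0,"twist":0}]'

```text
time_s: 4.67
tcp_pos: [454.1, -0.6, 79.4]
ee_rot: [0.7, 0.714, -0.001, -0.001]
contact_force: [-0.2, 0.4, 1.1]
grip_width: 85.0
grip_force: 0.0
```

Emit:
jog_arm --deltas '[{"x":0,"y":0,"z":0,"twist":0},{"x":0,"y":0,"z":0,"twist":0},{"x":0,"y":0,"z":0,"twist":0},{"x":0,"y":0,"z":0,"twist":0},{"x":0,"y":0,"z":0,"twist":0},{"x":0,"y":0,"z":0,"twist":0},{"x":0,"y":0,"z":0,"twist":0},{"x":0,"y":0,"z":0,"twist":0}]' --fingers 20 --force 30

```text
time_s: 5.33
tcp_pos: [456.1, -0.9, 82.0]
ee_rot: [0.7, 0.714, 0.001, 0.001]
contact_force: [-0.1, 0.2, 6.5]
grip_width: 43.2
grip_force: 32.7
```

```bash
python3 -c "
from h import *
st()"
```

```text
5.33 [456.1  -0.9  82. ] yaw 0.02 F [-0.1  0.2  6.5] w 43.2 gf 32.7
```

```bash
python3 -c "
from h import *
M=model('side');print(toplane(M,np.array([(527,400),(562,430),(538,367)])*.64,0).round())
M=model('scene');print(toplane(M,np.array([(431,470),(414,540),(481,451)])*.64,0).round())
go([370,150,125],0.52,10,[456.1,-0.9,125])"
```

```text
[[282. 181.   0.]
 [218. 250.  -0.]
 [261.  86.   0.]]
[[284. 185.   0.]
 [201. 282.   0.]
 [262.  87.  -0.]]
10 rows x 16.90 y -4.74 z -0.00 twist -0.0500
```

Emit:
jog_arm --deltas '[{"x":0,"y":0,"z":-5,"twist":0},{"x":0,"y":0,"z":-15,"twist":0},{"x":0,"y":0,"z":-25,"twist":0},{"x":0,"y":0,"z":0,"twist":0}]'

```text
time_s: 5.67
tcp_pos: [457.2, -1.1, 129.3]
ee_rot: [0.7, 0.714, 0.002, 0.003]
contact_force: [1.0, -0.8, 0.8]
grip_width: 43.5
grip_force: 32.0
```

Emit:
jog_arm --deltas '[{"x":16.9,"y":-4.8,"z":0,"twist":-0.05},{"x":16.9,"y":-4.8,"z":0,"twist":-0.05},{"x":16.9,"y":-4.8,"z":0,"twist":-0.05},{"x":16.9,"y":-4.8,"z":0,"twist":-0.05},{"x":16.9,"y":-4.8,"z":0,"twist":-0.05},{"x":16.9,"y":-4.8,"z":0,"twist":-0.05},{"x":16.9,"y":-4.8,"z":0,"twist":-0.05},{"x":16.9,"y":-4.8,"z":0,"twist":-0.05},{"x":16.9,"y":-4.8,"z":0,"twist":-0.05},{"x":16.9,"y":-4.8,"z":0,"twist":-0.05}]'

```text
time_s: 6.5
tcp_pos: [367.3, 150.6, 124.5]
ee_rot: [0.5, 0.866, -0.0, -0.0]
contact_force: [0.3, -0.3, 0.4]
grip_width: 44.0
grip_force: 31.9
```

Emit:
jog_arm --deltas '[{"x":0,"y":0,"z":30,"twist":0},{"x":0,"y":0,"z":30,"twist":0},{"x":0,"y":0,"z":30,"twist":0},{"x":0,"y":0,"z":20,"twist":0},{"x":0,"y":0,"z":8,"twist":0},{"x":0,"y":0,"z":3,"twist":0},{"x":0,"y":0,"z":1,"twist":0},{"x":0,"y":0,"z":0,"twist":0}]'

```text
time_s: 7.17
tcp_pos: [364.9, 149.4, 5.6]
ee_rot: [0.501, 0.865, -0.002, -0.003]
contact_force: [-11.9, -3.2, 19.5]
grip_width: 43.7
grip_force: 34.9
```

Emit:
jog_arm --deltas '[{"x":0,"y":0,"z":-1,"twist":0},{"x":0,"y":0,"z":0,"twist":0},{"x":0,"y":0,"z":0,"twist":0},{"x":0,"y":0,"z":0,"twist":0},{"x":0,"y":0,"z":0,"twist":0},{"x":0,"y":0,"z":-10,"twist":0},{"x":0,"y":0,"z":-25,"twist":0},{"x":0,"y":0,"z":-40,"twist":0},{"x":0,"y":0,"z":-40,"twist":0},{"x":0,"y":0,"z":-40,"twist":0}]' --fingers 75

```text
time_s: 8.0
tcp_pos: [367.5, 149.8, 161.2]
ee_rot: [0.502, 0.865, -0.0, -0.0]
contact_force: [1.2, -0.3, 0.0]
grip_width: 75.1
grip_force: 0.0
```

```bash
python3 - <<'E'
from h import *
st();M=model("wrist");a=env.grab_frame("wrist");cv2.imwrite("pics/w2.png",cv2.resize(a[:,:,::-1],(800,600)))
go([454.7,-0.5,190],0.02,10)
E
```

```text
8.0 [367.5 149.8 161.2] yaw 0.52 F [ 1.2 -0.3  0. ] w 75.1 gf 0.0
10 rows x -17.06 y 3.50 z -1.95 twist 0.0500
```

View pics/w2.png

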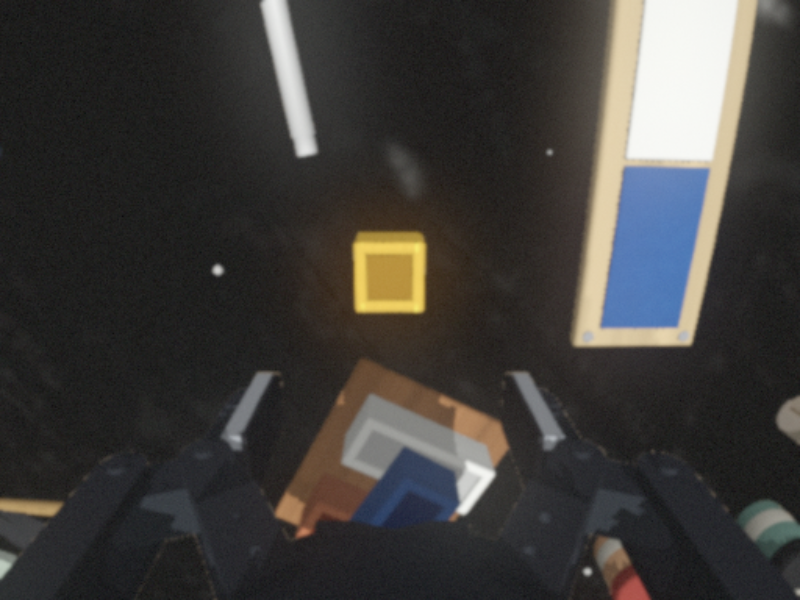

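The yellow half brick stands upright at (390,275), square to the gripper. The blue brick is still on the stack.

Emit:
jog_arm --deltas '[{"x":-17.1,"y":3.5,"z":-4,"twist":0.05},{"x":-17.1,"y":3.5,"z":-4,"twist":0.05},{"x":-17.1,"y":3.5,"z":-4,"twist":0.05},{"x":-17.1,"y":3.5,"z":-4,"twist":0.05},{"x":-17.1,"y":3.5,"z":-4,"twist":0.05},{"x":-17.1,"y":3.5,"z":-4,"twist":0.05},{"x":-17.1,"y":3.5,"z":-4,"twist":0.05},{"x":-17.1,"y":3.5,"z":-4,"twist":0.05},{"x":-17.1,"y":3.5,"z":-4,"twist":0.05},{"x":-17.1,"y":3.5,"z":-4,"twist":0.05}]'

```text
time_s: 8.88
tcp_pos: [450.9, -2.7, 199.8]
ee_rot: [0.701, 0.713, 0.0, 0.0]
contact_force: [0.7, -0.1, -0.2]
grip_width: 75.3
grip_force: 0.0
```

Emit:
jog_arm --deltas '[{"x":0,"y":0,"z":0,"twist":0}]'

```text
time_s: 8.97
tcp_pos: [451.9, -4.4, 200.4]
ee_rot: [0.702, 0.713, 0.0, 0.001]
contact_force: [-0.5, 0.2, 0.5]
grip_width: 75.2
grip_force: 0.0
```

```bash
python3 - <<'E'
from h import *
st();M=model("wrist");a=env.grab_frame("wrist");h=cv2.cvtColor(a,cv2.COLOR_RGB2HSV)
print(rect(M,(h[...,0]>100)&(h[...,0]<128)&(h[...,1]>110)&(h[...,2]>60)&(np.arange(384)[:,None]<250),76))
for r in env.trace("wrist","brick_blue")[:2]: print(round(r['conf'],2),np.round(r['pixel']),rect(M,r['mask'],76))
cv2.imwrite("pics/w3.png",cv2.resize(a[:,:,::-1],(800,600)))
E
```

```text
8.97 [451.9  -4.4 200.4] yaw 0.0156 F [-0.5  0.2  0.5] w 75.2 gf 0.0
[468.967 -29.33   25.536  14.055   1.024]
0.9 [256. 169.] [ 4.52658e+02 -4.29000e-01  1.07285e+02  4.41280e+01  1.54100e+00]
```

View pics/w3.png

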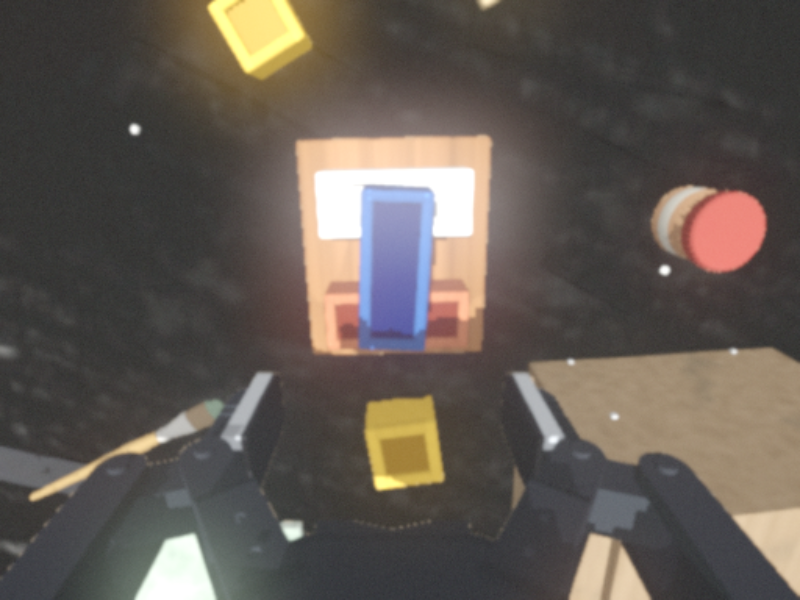

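Blue is free and intact at (397,265), yaw about -0.03. White is at (395,203) and red at (397,315).

Emit:
jog_arm --deltas '[{"x":4,"y":1,"z":30,"twist":0.035},{"x":0,"y":0,"z":35,"twist":0},{"x":0,"y":0,"z":35,"twist":0},{"x":0,"y":0,"z":25,"twist":0},{"x":0,"y":0,"z":15,"twist":0},{"x":0,"y":0,"z":9,"twist":0},{"x":0,"y":0,"z":4,"twist":0},{"x":0,"y":0,"z":0,"twist":0}]'

```text
time_s: 9.73
tcp_pos: [450.9, 2.8, 45.9]
ee_rot: [0.712, 0.702, -0.0, -0.001]
contact_force: [-1.0, 0.6, 0.4]
grip_width: 74.9
grip_force: 0.0
```

Emit:
jog_arm --deltas '[{"x":0,"y":0,"z":0,"twist":0},{"x":0,"y":0,"z":0,"twist":0},{"x":0,"y":0,"z":0,"twist":0},{"x":0,"y":0,"z":0,"twist":0},{"x":0,"y":0,"z":0,"twist":0},{"x":0,"y":0,"z":0,"twist":0},{"x":0,"y":0,"z":0,"twist":0},{"x":0,"y":0,"z":0,"twist":0}]' --fingers 20 --force 45

```text
time_s: 10.4
tcp_pos: [453.3, 2.0, 48.3]
ee_rot: [0.712, 0.702, 0.001, 0.002]
contact_force: [0.7, 0.1, 5.8]
grip_width: 43.1
grip_force: 47.7
```

```bash
python3 -c "
from h import *
st()"
```

```text
10.4 [453.3   2.   48.3] yaw -0.0149 F [0.7 0.1 5.8] w 43.1 gf 47.7
```

Emit:
jog_arm --deltas '[{"x":0,"y":0,"z":-8,"twist":0},{"x":0,"y":0,"z":-20,"twist":0},{"x":0,"y":0,"z":-35,"twist":0},{"x":0,"y":0,"z":-35,"twist":0},{"x":0,"y":0,"z":-15,"twist":0},{"x":0,"y":0,"z":0,"twist":0}]'

```text
time_s: 10.9
tcp_pos: [453.7, 1.7, 163.6]
ee_rot: [0.712, 0.702, 0.002, 0.003]
contact_force: [0.3, -0.3, -2.7]
grip_width: 43.4
grip_force: 47.0
```

```bash
python3 -c "
from h import *
st();go([512,251,165],0.52,10)"
```

```text
10.9 [453.7   1.7 163.6] yaw -0.0151 F [ 0.3 -0.3 -2.7] w 43.4 gf 47.0
10 rows x 23.26 y 11.39 z -0.14 twist -0.0535
```

Emit:
jog_arm --deltas '[{"x":23.3,"y":11.4,"z":0,"twist":-0.0535},{"x":23.3,"y":11.4,"z":0,"twist":-0.0535},{"x":23.3,"y":11.4,"z":0,"twist":-0.0535},{"x":23.3,"y":11.4,"z":0,"twist":-0.0535},{"x":23.3,"y":11.4,"z":0,"twist":-0.0535},{"x":23.3,"y":11.4,"z":0,"twist":-0.0535},{"x":23.3,"y":11.4,"z":0,"twist":-0.0535},{"x":23.3,"y":11.4,"z":0,"twist":-0.0535},{"x":23.3,"y":11.4,"z":0,"twist":-0.0535},{"x":23.3,"y":11.4,"z":0,"twist":-0.0535}]'

```text
time_s: 11.73
tcp_pos: [508.0, 252.3, 155.9]
ee_rot: [0.5, 0.866, -0.002, -0.002]
contact_force: [0.8, 0.4, -2.4]
grip_width: 43.4
grip_force: 47.1
```

Emit:
jog_arm --deltas '[{"x":0,"y":0,"z":0,"twist":0},{"x":0,"y":0,"z":0,"twist":0}]'

```text
time_s: 11.9
tcp_pos: [507.7, 252.3, 156.1]
ee_rot: [0.501, 0.866, -0.002, -0.002]
contact_force: [0.2, 0.0, -3.1]
grip_width: 43.3
grip_force: 47.1
```

```bash
python3 - <<'E'
from h import *
st();M=model("wrist");a=env.grab_frame("wrist")
cv2.imwrite("pics/w4.png",cv2.resize(a[:,:,::-1],(800,600)))
for n,z in(("pad_white",15),("pad_blue",15),("sample_board",12)):
    for r in env.trace("wrist",n)[:2]: print(n,round(r['conf'],2),np.round(r['pixel']),rect(M,r['mask'],z))
E
```

```text
11.9 [507.7 252.3 156.1] yaw 0.5222 F [ 0.2  0.  -3.1] w 43.3 gf 47.1
pad_white 0.92 [256.  58.] [456.958 346.548 104.457  58.233  -1.051]
pad_blue 0.93 [256. 140.] [492.98  283.579  57.978  33.804   0.499]
pad_blue 0.66 [439. 186.] [689.638 343.369  71.989  61.273  -1.519]
sample_board 0.82 [225.  83.] [467.452 327.678 149.816  89.751  -1.052]
```

View pics/w4.png

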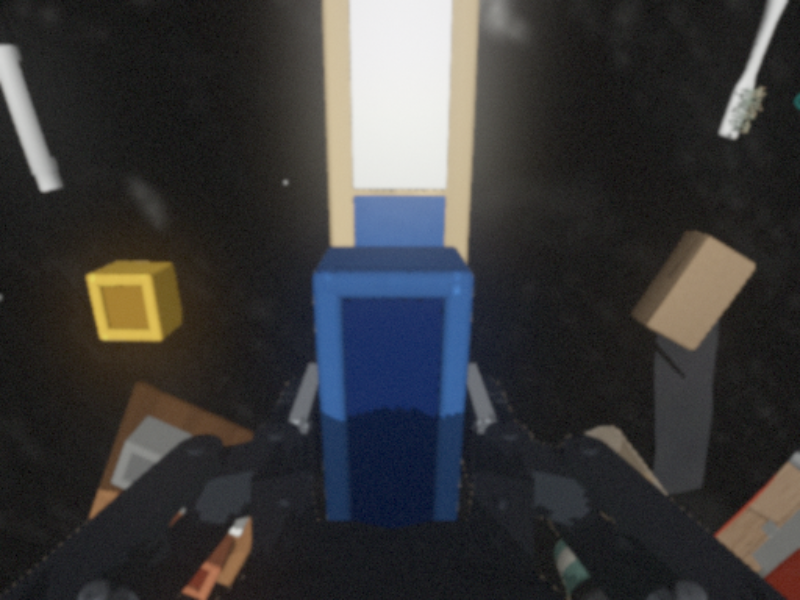

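```bash
python3 - <<'E'
from h import *
st();M=model("wrist");s=env.sense();p=s['tcp_pos'];R=Rn.from_quat(s['ee_rot']).as_matrix()
a=env.grab_frame("wrist");g=cv2.cvtColor(a,cv2.COLOR_RGB2GRAY).astype(float)
def t(px,z): return ((toplane(M,np.array(px)*.64,z)-p)@R).round(1)
for zb in(183,185,187): print('front',t([(317,272),(470,272)],zb).tolist(),'back',t([(328,520),(460,520)],zb).tolist())
print('bottom',t([(332,249),(462,249)],151).tolist())
print('gap mid',t([(352,189),(447,189),(355,196),(445,196)],15).tolist())
for row in (20,50,80,110):print(row,[ (int(i),round(float(d))) for i,d in enumerate(np.diff(g[row])) if abs(d)>12])
E
```

```text
12.1 [509.2 250.6 158.1] yaw 0.5186 F [ 0.4 -1.  -2.5] w 43.7 gf 47.1
front [[47.6, -21.2, -24.8], [47.7, 20.6, -24.9]] back [[-40.3, -22.5, -24.8], [-40.1, 22.5, -24.9]]
front [[48.2, -20.8, -26.8], [48.2, 20.3, -26.9]] back [[-38.2, -22.1, -26.8], [-38.1, 22.2, -26.9]]
front [[48.8, -20.5, -28.8], [48.8, 19.9, -28.9]] back [[-36.1, -21.8, -28.8], [-36.0, 21.8, -28.9]]
bottom [[46.6, -21.2, 7.2], [46.7, 23.2, 7.1]]
gap mid [[53.6, -25.7, 143.2], [53.7, 33.7, 143.0], [49.3, -24.0, 143.2], [49.3, 32.6, 143.0]]
20 [(71, -18), (203, 14), (204, 31), (205, 28), (206, 17), (222, 21), (285, -15), (286, -16), (302, -19), (303, -30), (304, -21), (305, -13), (479, 29), (480, 33), (481, 40), (482, 31), (483, 25), (484, 14), (488, -23), (489, -51), (490, -65), (491, -30)]
50 [(12, -18), (13, -27), (14, -39), (15, -31), (103, 13), (136, -14), (148, 16), (205, 30), (206, 37), (207, 18), (222, 15), (223, 17), (285, -19), (301, -24), (302, -26), (303, -23), (375, -14), (387, 14), (419, 13), (466, 13), (467, 36), (468, 53), (469, 42), (470, 26), (478, -28), (479, -58), (480, -64), (481, -24)]
80 [(7, 26), (8, 50), (9, 51), (10, 27), (22, -14), (23, -28), (24, -31), (25, -29), (26, -17), (206, 32), (207, 30), (208, 19), (223, 16), (224, 15), (284, -18), (285, -13), (299, -13), (300, -25), (301, -29), (302, -17), (455, 16), (456, 44), (457, 54), (458, 38), (459, 18), (465, -13), (466, -15), (469, -22), (470, -14), (473, -32), (474, -29)]
110 [(18, 21), (19, 42), (20, 43), (21, 29), (22, 16), (32, -15), (33, -16), (34, -14), (35, -17), (36, -29), (37, -19), (38, -15), (125, 15), (207, 25), (208, 39), (209, 27), (210, 14), (224, 17), (283, -17), (284, -16), (298, -19), (299, -38), (300, -28), (406, 13), (437, 14)]
```

The held blue brick (392,390) is square to the board. The pad gap is at (400,192), and the brick's front end is at tool x 48. I'll shift by (-2, 2.5) and lower.

Emit:
jog_arm --deltas '[{"x":-2,"y":2.5,"z":30,"twist":0},{"x":0,"y":0,"z":35,"twist":0},{"x":0,"y":0,"z":35,"twist":0},{"x":0,"y":0,"z":15,"twist":0},{"x":0,"y":0,"z":10,"twist":0},{"x":0,"y":0,"z":0,"twist":0},{"x":0,"y":0,"z":0,"twist":0}]'

```text
time_s: 12.73
tcp_pos: [513.3, 250.9, 34.8]
ee_rot: [0.502, 0.865, 0.0, 0.0]
contact_force: [-0.0, 1.1, -3.1]
grip_width: 43.1
grip_force: 47.1
```

```bash
python3 - <<'E'
from h import *
st();M=model("wrist");a=env.grab_frame("wrist");cv2.imwrite("pics/w5.png",cv2.resize(a[:,:,::-1],(800,600)))
s=env.sense();p=s['tcp_pos'];R=Rn.from_quat(s['ee_rot']).as_matrix()
for n in("pad_white","pad_blue","sample_board"):
    for r in env.trace("wrist",n)[:1]:
        q=rect(M,r['mask'],15 if n[0]=='p' else 12); print(n,q,((np.r_[q[:2],15]-p)@R).round(1))
for r in env.trace("wrist","brick_blue")[:1]: print(rect(M,r['mask'],p[2]+29))
E
```

```text
12.73 [513.3 250.9  34.8] yaw 0.5191 F [-0.   1.1 -3.1] w 43.1 gf 47.1
pad_white [466.822 330.176  68.233  59.464  -1.052] [92.  -2.2 21.1]
pad_blue [488.632 290.966  58.131  16.287   0.551] [47.1 -2.8 21.1]
sample_board [483.846 299.954 140.356  89.04   -1.047] [57.3 -2.4 21.1]
[507.657 259.014  92.903  42.953  -1.046]
```

View pics/w5.png

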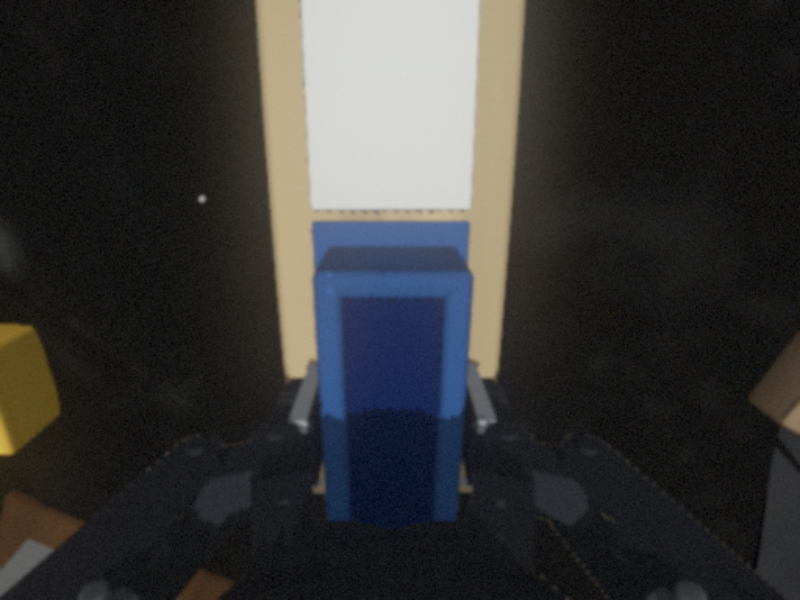

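Brick front end at row 250 and gap at rows 210–222. The brick is about 2 mm right of the pad's middle and 2.5 mm short of the gap, so I'll correct and lower nearly to touch.

Emit:
jog_arm --deltas '[{"x":2.5,"y":-2,"z":4,"twist":0},{"x":0,"y":0,"z":4,"twist":0},{"x":0,"y":0,"z":2,"twist":0},{"x":0,"y":0,"z":0,"twist":0},{"x":0,"y":0,"z":0,"twist":0}]'

```text
time_s: 13.4
tcp_pos: [509.4, 252.4, 23.7]
ee_rot: [0.502, 0.865, -0.0, -0.0]
contact_force: [-0.5, -0.6, -2.3]
grip_width: 42.8
grip_force: 47.2
```

```bash
cat >> h.py <<'E'
def held(col,board=True,name="w",rows=None,trow=272,off=29):
    "pads in the tool frame, by nets"
    st();M=model("wrist");a=env.grab_frame("wrist")
    s=env.sense();p=s['tcp_pos'];R=Rn.from_quat(s['ee_rot']).as_matrix()
    ts=lambda r,z:((np.r_[rect(M,r['mask'],z)[:2],z]-p)@R)
    for n,z in(("pad_white",15),("pad_blue",15),("sample_board",12)):
        for r in env.trace("wrist",n)[:1]:
            q=rect(M,r['mask'],z)
            ys,xs=np.nonzero(r['mask'])
            P=((toplane(M,np.c_[xs,ys],z)-p)@R)
            print(n,round(r['conf'],2),'yaw',q[4],'x',np.percentile(P[:,0],[.5,99.5]).round(1),'y',np.percentile(P[:,1],[1,50,99]).round(1))
    cv2.imwrite(f"pics/{name}.png",cv2.resize(a[:,:,::-1],(800,600)))
    return M,a,p,R
E
python3 - <<'E'
from h import *
M,a,p,R=held(0,name="w6")
h=cv2.cvtColor(a,cv2.COLOR_RGB2HSV)
print('col254 V',[(i,*map(int,h[i,254])) for i in range(128,182,2)])
E
```

```text
13.4 [509.4 252.4  23.7] yaw 0.5201 F [-0.5 -0.6 -2.3] w 42.8 gf 47.2
pad_white 0.81 yaw -1.05 x [ 55.3 122.8] y [-27.    1.1  29.2]
pad_blue 0.9 yaw 0.529 x [-57.4  51.4] y [-27.5  16.8  29.9]
sample_board 0.75 yaw -1.052 x [-68.  123.7] y [-42.8   9.5  44.9]
col254 V [(128, 45, 5, 215), (130, 45, 5, 214), (132, 38, 5, 214), (134, 45, 5, 213), (136, 40, 4, 212), (138, 42, 6, 213), (140, 30, 4, 210), (142, 30, 8, 192), (144, 20, 55, 186), (146, 20, 62, 189), (148, 20, 60, 186), (150, 17, 32, 153), (152, 110, 99, 144), (154, 109, 115, 149), (156, 109, 112, 143), (158, 111, 90, 113), (160, 109, 83, 101), (162, 111, 88, 99), (164, 111, 90, 102), (166, 112, 90, 99), (168, 111, 93, 101), (170, 111, 100, 97), (172, 111, 102, 100), (174, 109, 118, 121), (176, 109, 136, 139), (178, 109, 136, 144), (180, 108, 140, 146)]
```

Emit:
jog_arm --deltas '[{"x":0.3,"y":1,"z":2,"twist":0},{"x":0,"y":0,"z":2,"twist":0},{"x":0,"y":0,"z":1,"twist":0},{"x":0,"y":0,"z":0,"twist":0}]'

```text
time_s: 13.93
tcp_pos: [511.4, 253.6, 21.3]
ee_rot: [0.502, 0.865, 0.001, 0.001]
contact_force: [-3.0, -1.3, 4.4]
grip_width: 43.2
grip_force: 48.0
```

```bash
python3 -c "
from h import *
held(0,name='w7')"
```

```text
13.93 [511.4 253.6  21.3] yaw 0.5201 F [-3.  -1.3  4.4] w 43.2 gf 48.0
pad_white 0.78 yaw -1.051 x [ 55.1 122.1] y [-29.2  -1.1  27.1]
pad_blue 0.76 yaw 0.52 x [-49.6  50.8] y [-30.   -8.   27.5]
sample_board 0.73 yaw -1.046 x [-69.5 123. ] y [-44.9   1.   42.9]
```

```bash
sed -i 's/    st();M=model("wrist");a=env.grab_frame("wrist")/    st();M=model("wrist");s=env.sense();a=env.grab_frame("wrist")/; s/^    s=env.sense();p=s/    p=s/' h.py; python3 -c "
from h import *
held(0,name='w7');held(0,name='w7');held(0,name='w7')"
```

```text
14.13 [511.4 253.6  21.3] yaw 0.5201 F [-2.5 -2.7  6. ] w 43.2 gf 48.1
pad_white 0.85 yaw -1.051 x [ 55.1 122.1] y [-29.3  -1.1  27.3]
pad_blue 0.83 yaw 0.52 x [40.4 50.8] y [-29.7  -0.6  27.4]
sample_board 0.68 yaw -1.049 x [-69.4 123. ] y [-44.8   3.4  42.9]
14.33 [511.4 253.6  21.3] yaw 0.52 F [-2.7 -1.6  5.2] w 43.1 gf 48.1
pad_white 0.75 yaw -1.051 x [ 55.1 122.1] y [-29.4  -1.1  27.4]
pad_blue 0.8 yaw 0.52 x [21.  51.4] y [-30.1  -3.8  28. ]
sample_board 0.74 yaw -1.048 x [-70.2 123. ] y [-44.9   3.7  43. ]
14.53 [511.4 253.6  21.3] yaw 0.5201 F [-2.3 -0.8  5.9] w 43.2 gf 48.1
pad_white 0.81 yaw -1.051 x [ 55.  122.1] y [-29.3  -1.1  27.2]
pad_blue 0.7 yaw 0.582 x [ 7.1 50.8] y [-29.9  -4.3  27.5]
sample_board 0.55 yaw -1.046 x [-70.6 123. ] y [-44.9   4.2  43. ]
```

Emit:
jog_arm --deltas '[{"x":0,"y":0,"z":0,"twist":0},{"x":0,"y":0,"z":0,"twist":0},{"x":0,"y":0,"z":0,"twist":0},{"x":0,"y":0,"z":0,"twist":0},{"x":0,"y":0,"z":0,"twist":0},{"x":0,"y":0,"z":-10,"twist":0},{"x":0,"y":0,"z":-30,"twist":0},{"x":0,"y":0,"z":-40,"twist":0},{"x":0,"y":0,"z":-40,"twist":0},{"x":0,"y":0,"z":-40,"twist":0}]' --fingers 75

```text
time_s: 15.57
tcp_pos: [510.1, 253.1, 181.4]
ee_rot: [0.502, 0.865, -0.0, -0.0]
contact_force: [0.7, -0.1, 0.6]
grip_width: 75.1
grip_force: 0.0
```

Emit:
jog_arm --deltas '[{"x":-5,"y":0,"z":-15,"twist":0},{"x":0,"y":0,"z":0,"twist":0}]'

```text
time_s: 15.73
tcp_pos: [516.7, 249.6, 202.1]
ee_rot: [0.502, 0.865, 0.005, 0.004]
contact_force: [0.5, 0.4, 1.2]
grip_width: 74.7
grip_force: 0.0
```

```bash
python3 - <<'E'
from h import *
M,a,p,R=held(0,name='w8')
r=env.trace("wrist","brick_blue")[0];q=rect(M,r['mask'],49);print(q,((np.r_[q[:2],49]-p)@R).round(1))
E
```

```text
15.73 [516.7 249.6 202.1] yaw 0.5196 F [0.5 0.4 1.2] w 74.7 gf 0.0
pad_white 0.79 yaw -1.05 x [ 62.6 171.4] y [-34.4  -6.   22.1]
pad_blue 0.67 yaw -1.109 x [-52.5  57.1] y [-36.1 -29.8  23.5]
sample_board 0.8 yaw -1.051 x [-69.  171.5] y [-51.   -1.7  38.6]
[511.164 251.835 104.975  43.739  -1.053] [  5.1  -5.5 153. ]
```

View pics/w8.png

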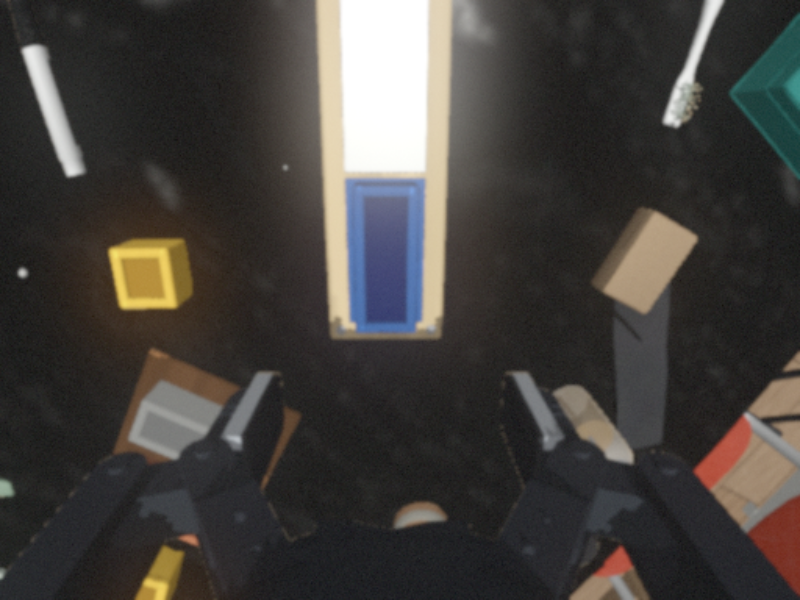

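Blue stands on its pad at (386,255), square. Next comes a look at the stack with the yaw turned for white and red.

```bash
python3 -c "
from h import *
go([454,10,205],1.59,10)"
```

```text
10 rows x -8.37 y -24.35 z -1.28 twist -0.1070
```

Emit:
jog_arm --deltas '[{"x":-8.4,"y":-24.4,"z":0,"twist":-0.107},{"x":-8.4,"y":-24.4,"z":0,"twist":-0.107},{"x":-8.4,"y":-24.4,"z":0,"twist":-0.107},{"x":-8.4,"y":-24.4,"z":0,"twist":-0.107},{"x":-8.4,"y":-24.4,"z":0,"twist":-0.107},{"x":-8.4,"y":-24.4,"z":0,"twist":-0.107},{"x":-8.4,"y":-24.4,"z":0,"twist":-0.107},{"x":-8.4,"y":-24.4,"z":0,"twist":-0.107},{"x":-8.4,"y":-24.4,"z":0,"twist":-0.107},{"x":-8.4,"y":-24.4,"z":0,"twist":-0.107}]'

```text
time_s: 16.82
tcp_pos: [453.5, 8.9, 192.4]
ee_rot: [-0.012, 1.0, 0.0, -0.002]
contact_force: [0.1, 0.8, 0.1]
grip_width: 75.4
grip_force: 0.0
```

Emit:
jog_arm --deltas '[{"x":0,"y":0,"z":0,"twist":0},{"x":0,"y":0,"z":0,"twist":0}]'

```text
time_s: 16.98
tcp_pos: [454.1, 9.1, 192.4]
ee_rot: [-0.008, 1.0, 0.0, -0.002]
contact_force: [-0.9, 0.6, 0.4]
grip_width: 75.0
grip_force: 0.0
```

```bash
python3 - <<'E'
from h import *
st();M=model("wrist");s=env.sense();p=s['tcp_pos'];R=Rn.from_quat(s['ee_rot']).as_matrix()
a=env.grab_frame("wrist");cv2.imwrite("pics/w9.png",cv2.resize(a[:,:,::-1],(800,600)))
for n in("brick_white","brick_red"):
  for r in env.trace("wrist",n)[:2]:
    q=rect(M,r['mask'],42);print(n,round(r['conf'],2),r['pixel'],q,((np.r_[q[:2],42]-p)@R).round(1))
E
```

```text
16.98 [454.1   9.1 192.4] yaw 1.5861 F [-0.9  0.6  0.4] w 75.0 gf 0.0
brick_white 0.7 [427.4, 194.7] [488.509 238.552 166.437  85.324  -1.043] [-38.4 228.8 150.5]
brick_white 0.67 [263.3, 319.5] [6.49249e+02 2.48850e+01 5.62240e+01 4.75180e+01 1.40000e-02] [-195.9   12.7  149.7]
brick_red 0.64 [200.4, 164.5] [ 4.53755e+02 -4.52260e+01  1.05936e+02  4.69100e+01  3.50000e-02] [  0.7 -54.4 150.4]
brick_red 0.51 [454.6, 220.2] [508.06  245.555 113.849  66.805  -1.064] [-58.1 235.5 150.4]
```

View pics/w9.png

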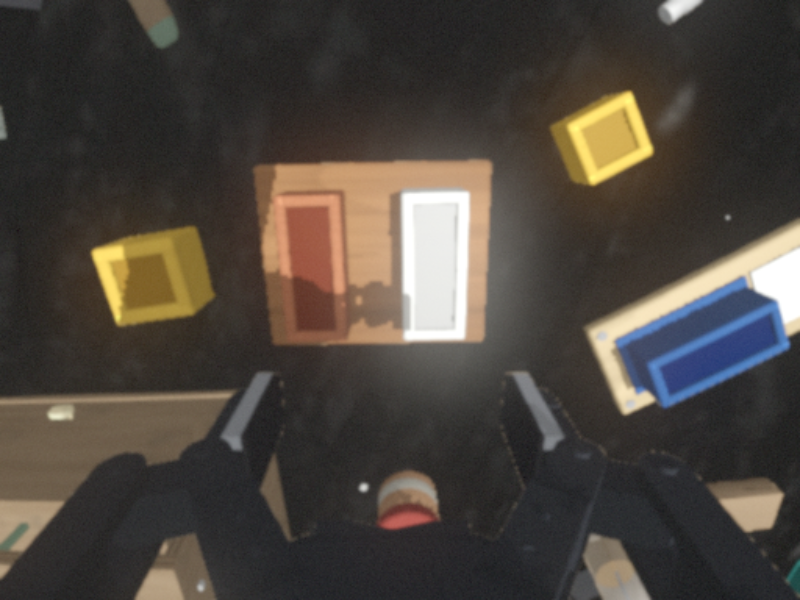

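Only red at (312,265) and white at (436,265) are left, standing parallel. The white corners are near (402,190), (469,190), (467,341) and (405,341).

```bash
python3 - <<'E'
from h import *
M=model("wrist");s=env.sense();p=s['tcp_pos'];R=Rn.from_quat(s['ee_rot']).as_matrix();st()
P=toplane(M,np.array([(402,190),(469,190),(467,341),(405,341)])*.64-.2,42);print(P.round(1).tolist(),P.mean(0).round(1),((P-p)@R).mean(0).round(1))
E
```

```text
17.13 [454.5  10.7 193.4] yaw 1.5901 F [-0.5 -0.   0.3] w 75.1 gf 0.0
[[400.6, 15.2, 42.0], [399.7, 58.4, 42.0], [505.9, 64.7, 42.0], [506.7, 20.1, 42.0]] [453.2  39.6  42. ] [  0.4  28.9 151.4]
```

Emit:
jog_arm --deltas '[{"x":0.5,"y":14.5,"z":25,"twist":-0.015},{"x":0,"y":14.5,"z":30,"twist":0},{"x":0,"y":0,"z":35,"twist":0},{"x":0,"y":0,"z":30,"twist":0},{"x":0,"y":0,"z":25,"twist":0},{"x":0,"y":0,"z":18,"twist":0},{"x":0,"y":0,"z":8,"twist":0},{"x":0,"y":0,"z":4,"twist":0},{"x":0,"y":0,"z":0,"twist":0},{"x":0,"y":0,"z":0,"twist":0}]'

```text
time_s: 17.97
tcp_pos: [454.9, 39.1, 20.5]
ee_rot: [-0.017, 1.0, -0.0, 0.001]
contact_force: [0.0, -0.2, 1.4]
grip_width: 75.2
grip_force: 0.0
```

```bash
python3 -c "
from h import *
st()"
```

```text
17.97 [454.9  39.1  20.5] yaw 1.6055 F [ 0.  -0.2  1.4] w 75.2 gf 0.0
```

Lower 6 more, grip, then lift.

Emit:
jog_arm --deltas '[{"x":0,"y":0,"z":4,"twist":0},{"x":0,"y":0,"z":2,"twist":0},{"x":0,"y":0,"z":0,"twist":0}]'

```text
time_s: 18.22
tcp_pos: [454.3, 38.7, 13.7]
ee_rot: [-0.017, 1.0, -0.0, 0.0]
contact_force: [0.0, -0.9, -0.4]
grip_width: 74.9
grip_force: 0.0
```

Emit:
jog_arm --deltas '[{"x":0,"y":0,"z":0,"twist":0},{"x":0,"y":0,"z":0,"twist":0},{"x":0,"y":0,"z":0,"twist":0},{"x":0,"y":0,"z":0,"twist":0},{"x":0,"y":0,"z":0,"twist":0},{"x":0,"y":0,"z":0,"twist":0},{"x":0,"y":0,"z":0,"twist":0},{"x":0,"y":0,"z":0,"twist":0}]' --fingers 20 --force 45

```text
time_s: 18.88
tcp_pos: [454.4, 38.5, 13.8]
ee_rot: [-0.017, 1.0, -0.0, 0.0]
contact_force: [0.5, -1.1, 3.4]
grip_width: 43.2
grip_force: 48.8
```

Emit:
jog_arm --deltas '[{"x":0,"y":0,"z":-8,"twist":0},{"x":0,"y":0,"z":-25,"twist":0},{"x":0,"y":0,"z":-40,"twist":0},{"x":0,"y":0,"z":-40,"twist":0},{"x":0,"y":0,"z":-30,"twist":0},{"x":0,"y":0,"z":-10,"twist":0},{"x":0,"y":0,"z":0,"twist":0}]'

```text
time_s: 19.47
tcp_pos: [455.7, 38.9, 169.2]
ee_rot: [-0.017, 1.0, 0.0, 0.003]
contact_force: [0.1, -0.1, -2.3]
grip_width: 43.4
grip_force: 48.2
```

```bash
python3 -c "
from h import *
st();go([455,350,165],0.52,12)"
```

```text
19.47 [455.7  38.9 169.2] yaw 1.6052 F [ 0.1 -0.1 -2.3] w 43.4 gf 48.2
12 rows x 12.22 y 24.34 z 0.35 twist 0.0904
```

Emit:
jog_arm --deltas '[{"x":12.2,"y":24.3,"z":0,"twist":0.09},{"x":12.2,"y":24.3,"z":0,"twist":0.09},{"x":12.2,"y":24.3,"z":0,"twist":0.09},{"x":12.2,"y":24.3,"z":0,"twist":0.09},{"x":12.2,"y":24.3,"z":0,"twist":0.09},{"x":12.2,"y":24.3,"z":0,"twist":0.09},{"x":12.2,"y":24.3,"z":0,"twist":0.09},{"x":12.2,"y":24.3,"z":0,"twist":0.09},{"x":12.2,"y":24.3,"z":0,"twist":0.09},{"x":12.2,"y":24.3,"z":0,"twist":0.09}]'

```text
time_s: 20.3
tcp_pos: [426.5, 301.1, 162.1]
ee_rot: [0.421, 0.907, -0.003, -0.002]
contact_force: [1.0, -1.0, -2.6]
grip_width: 43.5
grip_force: 48.1
```

Emit:
jog_arm --deltas '[{"x":12.2,"y":24.3,"z":0,"twist":0.09},{"x":12.2,"y":24.3,"z":0,"twist":0.093},{"x":0,"y":0,"z":30,"twist":0},{"x":0,"y":0,"z":30,"twist":0},{"x":0,"y":0,"z":30,"twist":0},{"x":0,"y":0,"z":10,"twist":0},{"x":0,"y":0,"z":0,"twist":0},{"x":0,"y":0,"z":0,"twist":0}]'

```text
time_s: 20.97
tcp_pos: [450.8, 348.5, 64.2]
ee_rot: [0.501, 0.866, -0.002, -0.001]
contact_force: [-0.2, -0.6, -2.3]
grip_width: 43.6
grip_force: 48.0
```

```bash
python3 - <<'E'
from h import *
M,a,p,R=held(0,name='w10')
for r in env.trace("wrist","brick_white")[:1]:
    ys,xs=np.nonzero(r['mask']);P=((toplane(M,np.c_[xs,ys],p[2]+29)-p)@R);print(r['pixel'],'brick x',np.percentile(P[:,0],[.5,99.5]).round(1),'y',np.percentile(P[:,1],[1,99]).round(1))
E
```

```text
20.97 [450.8 348.5  64.2] yaw 0.5219 F [-0.2 -0.6 -2.3] w 43.6 gf 48.0
pad_white 0.79 yaw 0.513 x [37.7 54.2] y [-23.9   6.1  33. ]
sample_board 0.58 yaw -1.05 x [-114.2   70.9] y [-39.7  22.   48.6]
[251.9, 237.7] brick x [-36.6  58. ] y [-21.8  20.2]
```

View pics/w10.png

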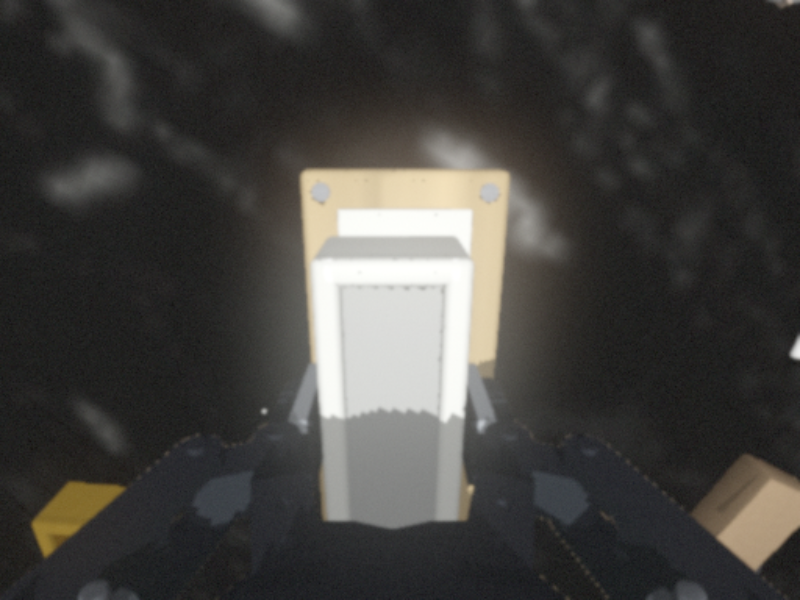

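```bash
python3 - <<'E'
from h import *
M=model("wrist");s=env.sense();p=s['tcp_pos'];R=Rn.from_quat(s['ee_rot']).as_matrix();st()
for px,z in(([(316,262),(470,262)],p[2]+29),([(336,238),(456,238)],p[2]-5),([(339,210),(471,210)],15),([(302,170),(507,170)],12)):
  print(((toplane(M,np.array(px)*.64-.2,z)-p)@R).round(1).tolist())
E
```

```text
21.22 [454.1 350.4  68.9] yaw 0.5218 F [-0.5 -1.1 -3.4] w 43.4 gf 48.0
[[51.6, -20.6, -29.1], [51.6, 19.7, -28.9]]
[[51.0, -19.5, 4.9], [51.0, 20.6, 5.1]]
[[53.4, -23.9, 53.8], [53.4, 33.7, 54.1]]
[[70.3, -39.7, 56.7], [70.4, 49.1, 57.1]]
```

Emit:
jog_arm --deltas '[{"x":0,"y":0,"z":15,"twist":0},{"x":0,"y":0,"z":15,"twist":0},{"x":0,"y":0,"z":12,"twist":0},{"x":0,"y":0,"z":0,"twist":0},{"x":0,"y":0,"z":0,"twist":0},{"x":0,"y":0,"z":0,"twist":0},{"x":0,"y":0,"z":0,"twist":0},{"x":0,"y":0,"z":0,"twist":0},{"x":0,"y":0,"z":0,"twist":0},{"x":0,"y":0,"z":0,"twist":0}]'

```text
time_s: 22.05
tcp_pos: [452.9, 349.7, 24.9]
ee_rot: [0.501, 0.866, 0.0, 0.0]
contact_force: [-1.1, 0.0, -3.3]
grip_width: 43.6
grip_force: 48.0
```

```bash
python3 - <<'E'
from h import *
M,a,p,R=held(0,name='w11')
st()
h=cv2.cvtColor(a,cv2.COLOR_RGB2HSV)
for x in (235,268):print(x,[(i,int(h[i,x,1]),int(h[i,x,2])) for i in range(96,172,2)])
E
```

```text
22.05 [452.9 349.7  24.9] yaw 0.522 F [-1.1  0.  -3.3] w 43.6 gf 48.0
pad_white 0.73 yaw 0.522 x [-54.4  55. ] y [-26.6  19.8  30.7]
pad_blue 0.49 yaw -1.06 x [-74.2 -60.5] y [28.5 29.4 30.4]
sample_board 0.63 yaw 0.501 x [-72.4  71. ] y [-41.7   5.3  45.9]
22.25 [452.5 349.6  24.4] yaw 0.522 F [-0.5  0.3 -2.5] w 43.1 gf 48.0
235 [(96, 65, 79), (98, 75, 78), (100, 65, 79), (102, 55, 83), (104, 72, 81), (106, 67, 84), (108, 61, 88), (110, 66, 97), (112, 73, 151), (114, 68, 194), (116, 64, 210), (118, 64, 216), (120, 63, 219), (122, 64, 219), (124, 64, 219), (126, 62, 218), (128, 61, 219), (130, 61, 219), (132, 62, 219), (134, 58, 221), (136, 61, 219), (138, 61, 219), (140, 59, 221), (142, 54, 218), (144, 13, 229), (146, 4, 251), (148, 5, 252), (150, 4, 238), (152, 9, 195), (154, 8, 188), (156, 8, 188), (158, 8, 189), (160, 9, 191), (162, 8, 188), (164, 7, 196), (166, 4, 229), (168, 3, 249), (170, 4, 255)]
268 [(96, 42, 98), (98, 48, 96), (100, 51, 95), (102, 45, 97), (104, 50, 96), (106, 53, 96), (108, 55, 97), (110, 59, 104), (112, 70, 164), (114, 66, 210), (116, 62, 228), (118, 62, 232), (120, 62, 231), (122, 61, 231), (124, 59, 234), (126, 61, 235), (128, 60, 235), (130, 59, 235), (132, 60, 234), (134, 60, 234), (136, 58, 235), (138, 58, 235), (140, 58, 235), (142, 54, 233), (144, 15, 234), (146, 4, 251), (148, 5, 252), (150, 4, 236), (152, 9, 191), (154, 10, 187), (156, 9, 189), (158, 8, 188), (160, 8, 193), (162, 8, 190), (164, 8, 197), (166, 6, 226), (168, 4, 250), (170, 3, 255)]
```

Emit:
jog_arm --deltas '[{"x":0,"y":2.2,"z":3,"twist":0},{"x":0,"y":0,"z":0,"twist":0},{"x":0,"y":0,"z":0,"twist":0},{"x":0,"y":0,"z":0,"twist":0},{"x":0,"y":0,"z":0,"twist":0},{"x":0,"y":0,"z":0,"twist":0},{"x":0,"y":0,"z":0,"twist":0}]'

```text
time_s: 22.83
tcp_pos: [454.4, 350.6, 21.3]
ee_rot: [0.501, 0.866, -0.0, -0.0]
contact_force: [-0.2, 0.3, -2.9]
grip_width: 43.2
grip_force: 48.1
```

```bash
python3 - <<'E'
from h import *
M,a,p,R=held(0,name='w11')
E
```

```text
22.83 [454.4 350.6  21.3] yaw 0.522 F [-0.2  0.3 -2.9] w 43.2 gf 48.1
pad_white 0.82 yaw 0.508 x [-53.5  55. ] y [-28.3  16.7  29.3]
pad_blue 0.25 yaw 1.248 x [-131.   -91.6] y [-200.6 -182.  -160.4]
sample_board 0.87 yaw 0.522 x [-70.2  70.8] y [-43.2   1.5  44.2]
```

Centred within 0.5 mm. Lower to contact, release and rise.

Emit:
jog_arm --deltas '[{"x":0,"y":0,"z":1.5,"twist":0},{"x":0,"y":0,"z":1,"twist":0},{"x":0,"y":0,"z":0,"twist":0},{"x":0,"y":0,"z":0,"twist":0},{"x":0,"y":0,"z":0,"twist":0}]'

```text
time_s: 23.45
tcp_pos: [454.7, 350.8, 20.8]
ee_rot: [0.501, 0.866, 0.0, 0.0]
contact_force: [-3.2, -1.5, 6.0]
grip_width: 43.1
grip_force: 49.0
```

Emit:
jog_arm --deltas '[{"x":0,"y":0,"z":0,"twist":0},{"x":0,"y":0,"z":0,"twist":0},{"x":0,"y":0,"z":0,"twist":0},{"x":0,"y":0,"z":0,"twist":0},{"x":0,"y":0,"z":0,"twist":0},{"x":0,"y":0,"z":-10,"twist":0},{"x":0,"y":0,"z":-30,"twist":0},{"x":0,"y":0,"z":-40,"twist":0},{"x":0,"y":0,"z":-40,"twist":0},{"x":-12,"y":0,"z":-40,"twist":0}]' --fingers 75

```text
time_s: 24.28
tcp_pos: [459.1, 341.2, 180.8]
ee_rot: [0.5, 0.866, 0.0, -0.001]
contact_force: [1.1, 0.5, 0.4]
grip_width: 74.9
grip_force: 0.0
```

Emit:
jog_arm --deltas '[{"x":-30,"y":0,"z":-10,"twist":0},{"x":-30,"y":0,"z":0,"twist":0},{"x":-30,"y":0,"z":0,"twist":0},{"x":0,"y":0,"z":0,"twist":0},{"x":0,"y":0,"z":0,"twist":0},{"x":0,"y":0,"z":0,"twist":0},{"x":0,"y":0,"z":0,"twist":0}]'

```text
time_s: 24.87
tcp_pos: [504.7, 263.0, 188.8]
ee_rot: [0.5, 0.866, 0.0, -0.0]
contact_force: [-0.4, 0.2, 0.7]
grip_width: 74.7
grip_force: 0.0
```

```bash
python3 - <<'E'
from h import *
M,a,p,R=held(0,name='w12')
for n in("brick_blue","brick_white"):
  for r in env.trace("wrist",n)[:1]:
    q=rect(M,r['mask'],49);print(n,round(r['conf'],2),q,((np.r_[q[:2],49]-p)@R).round(1))
E
```

```text
24.87 [504.7 263.  188.8] yaw 0.5231 F [-0.4  0.2  0.7] w 74.7 gf 0.0
pad_white 0.92 yaw -1.074 x [ 44.1 154.4] y [-29.   24.4  29.6]
pad_blue 0.81 yaw -1.048 x [-70.8  38.7] y [-29.1 -19.7  28.6]
sample_board 0.77 yaw -1.047 x [-87.3 168.8] y [-44.3  -3.5  44.4]
brick_blue 0.67 [511.012 252.83  108.887  44.467  -1.055] [-12.1   0.5 139.8]
brick_white 0.82 [454.098 350.149 103.245  43.961  -1.053] [100.7  -0.2 139.8]
```

View pics/w12.png

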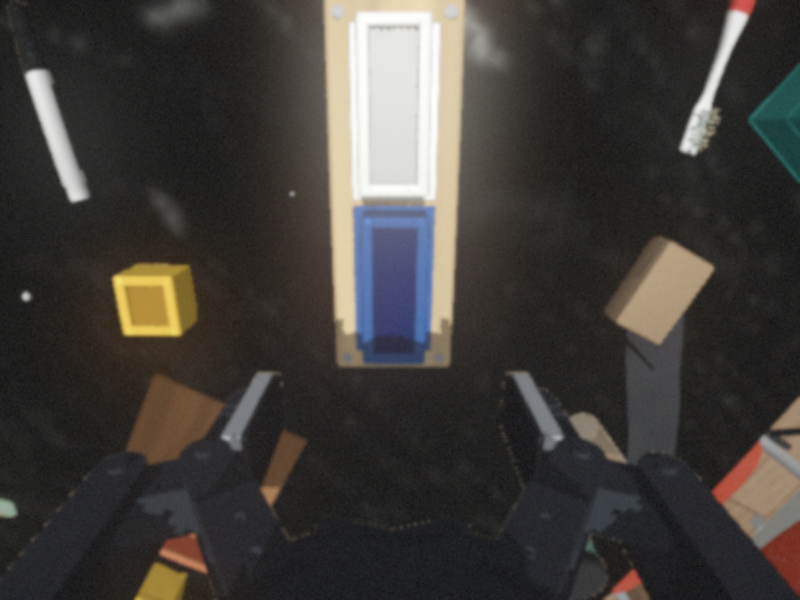

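The white brick at (394,105) and the blue brick at (393,285) both stand on their pads, in line. I'll check the lengthwise spacing from the edge profiles.

```bash
python3 - <<'E'
from h import *
M=model("wrist");s=env.sense();p=s['tcp_pos'];R=Rn.from_quat(s['ee_rot']).as_matrix();st()
a=env.grab_frame("wrist")
v=a[:,246:256].mean(1).astype(int)
print('V',[(i,*v[i]) for i in range(116,156)])
print('end',[(i,*v[i]) for i in range(214,242,1)])
print('top',[(i,*v[i]) for i in range(0,14,1)])
for row in (126,128,130,132,134,136,138,140,142,144,230,232,234): print(row,[round(float((((toplane(M,[(251,row)],z)-p)@R))[0,0]),1) for z in(12,15,49)])
E
```

```text
25.17 [504.9 262.8 188.6] yaw 0.5231 F [-0.   0.1  0.2] w 74.9 gf 0.0
V [(116, np.int64(217), np.int64(218), np.int64(215)), (117, np.int64(223), np.int64(224), np.int64(220)), (118, np.int64(241), np.int64(241), np.int64(238)), (119, np.int64(252), np.int64(252), np.int64(250)), (120, np.int64(255), np.int64(254), np.int64(253)), (121, np.int64(253), np.int64(254), np.int64(251)), (122, np.int64(250), np.int64(250), np.int64(246)), (123, np.int64(242), np.int64(243), np.int64(239)), (124, np.int64(227), np.int64(228), np.int64(224)), (125, np.int64(204), np.int64(204), np.int64(199)), (126, np.int64(179), np.int64(177), np.int64(172)), (127, np.int64(163), np.int64(158), np.int64(149)), (128, np.int64(155), np.int64(145), np.int64(130)), (129, np.int64(152), np.int64(140), np.int64(123)), (130, np.int64(144), np.int64(136), np.int64(127)), (131, np.int64(131), np.int64(133), np.int64(150)), (132, np.int64(118), np.int64(135), np.int64(172)), (133, np.int64(112), np.int64(131), np.int64(173)), (134, np.int64(108), np.int64(121), np.int64(153)), (135, np.int64(103), np.int64(111), np.
[... 2731 characters left out ...]
4(230), np.int64(218), np.int64(196)), (7, np.int64(237), np.int64(231), np.int64(220)), (8, np.int64(247), np.int64(245), np.int64(242)), (9, np.int64(253), np.int64(252), np.int64(251)), (10, np.int64(254), np.int64(253), np.int64(253)), (11, np.int64(254), np.int64(253), np.int64(252)), (12, np.int64(253), np.int64(252), np.int64(249)), (13, np.int64(248), np.int64(247), np.int64(244))]
126 [44.9, 45.2, 49.1]
128 [42.7, 43.1, 47.2]
130 [40.5, 40.9, 45.2]
132 [38.3, 38.7, 43.3]
134 [36.1, 36.5, 41.4]
136 [33.9, 34.4, 39.4]
138 [31.7, 32.2, 37.4]
140 [29.5, 29.9, 35.5]
142 [27.2, 27.7, 33.5]
144 [25.0, 25.5, 31.5]
230 [-81.7, -80.2, -62.8]
232 [-84.5, -82.9, -65.3]
234 [-87.2, -85.7, -67.7]
```

```bash
python3 - <<'E'
from h import *
for c,px in(("scene",[(460,307),(562,240),(402,262)]),("side",[(300,293),(395,296)])):
  print(c,toplane(model(c),np.array(px)*.64,0).round()[:,:2].tolist())
go([455.5,-46,160],1.605,14)
E
```

```text
scene [[570.0, -110.0], [607.0, -472.0], [771.0, -88.0]]
side [[791.0, -94.0], [576.0, -109.0]]
14 rows x -8.84 y -21.72 z 2.04 twist -0.0773
```

Emit:
jog_arm --deltas '[{"x":-8.8,"y":-21.7,"z":0,"twist":-0.0773},{"x":-8.8,"y":-21.7,"z":0,"twist":-0.0773},{"x":-8.8,"y":-21.7,"z":0,"twist":-0.0773},{"x":-8.8,"y":-21.7,"z":0,"twist":-0.0773},{"x":-8.8,"y":-21.7,"z":0,"twist":-0.0773},{"x":-8.8,"y":-21.7,"z":0,"twist":-0.0773},{"x":-8.8,"y":-21.7,"z":0,"twist":-0.0773},{"x":-8.8,"y":-21.7,"z":0,"twist":-0.0773},{"x":-8.8,"y":-21.7,"z":0,"twist":-0.0773},{"x":-8.8,"y":-21.7,"z":0,"twist":-0.0773}]'

```text
time_s: 26.05
tcp_pos: [433.8, 44.3, 188.9]
ee_rot: [0.135, 0.991, 0.0, 0.0]
contact_force: [-0.1, -0.4, 0.3]
grip_width: 75.1
grip_force: 0.0
```

Emit:
jog_arm --deltas '[{"x":-8.8,"y":-21.7,"z":0,"twist":-0.0773},{"x":-8.8,"y":-21.7,"z":0,"twist":-0.0773},{"x":-8.8,"y":-21.7,"z":0,"twist":-0.0773},{"x":-8.8,"y":-21.7,"z":0,"twist":-0.0773},{"x":0,"y":0,"z":0,"twist":0},{"x":0,"y":0,"z":0,"twist":0},{"x":0,"y":0,"z":0,"twist":0},{"x":0,"y":0,"z":0,"twist":0},{"x":0,"y":0,"z":0,"twist":0}]'

```text
time_s: 26.8
tcp_pos: [455.0, -44.9, 188.8]
ee_rot: [-0.017, 1.0, 0.0, 0.0]
contact_force: [-1.0, -0.7, -0.1]
grip_width: 75.0
grip_force: 0.0
```

```bash
python3 - <<'E'
from h import *
st();M=model("wrist");s=env.sense();p=s['tcp_pos'];R=Rn.from_quat(s['ee_rot']).as_matrix()
a=env.grab_frame("wrist");cv2.imwrite("pics/w13.png",cv2.resize(a[:,:,::-1],(800,600)))
for r in env.trace("wrist","brick_red")[:2]:
    q=rect(M,r['mask'],42);print(round(r['conf'],2),r['pixel'],q,((np.r_[q[:2],42]-p)@R).round(1))
E
```

```text
26.8 [455.  -44.9 188.8] yaw 1.6053 F [-1.  -0.7 -0.1] w 75.0 gf 0.0
0.8 [249.8, 165.0] [ 4.53869e+02 -4.68990e+01  1.06322e+02  4.40500e+01  3.90000e-02] [  1.2  -1.9 146.8]
```

Emit:
jog_arm --deltas '[{"x":0.4,"y":-1.8,"z":25,"twist":0},{"x":0,"y":0,"z":35,"twist":0},{"x":0,"y":0,"z":35,"twist":0},{"x":0,"y":0,"z":30,"twist":0},{"x":0,"y":0,"z":25,"twist":0},{"x":0,"y":0,"z":15,"twist":0},{"x":0,"y":0,"z":7,"twist":0},{"x":0,"y":0,"z":3,"twist":0},{"x":0,"y":0,"z":0,"twist":0},{"x":0,"y":0,"z":0,"twist":0}]'

```text
time_s: 27.73
tcp_pos: [456.0, -47.8, 15.1]
ee_rot: [-0.017, 1.0, -0.0, 0.001]
contact_force: [0.3, 0.3, 1.4]
grip_width: 75.0
grip_force: 0.0
```

Emit:
jog_arm --deltas '[{"x":0,"y":0,"z":0,"twist":0},{"x":0,"y":0,"z":0,"twist":0},{"x":0,"y":0,"z":0,"twist":0},{"x":0,"y":0,"z":0,"twist":0},{"x":0,"y":0,"z":0,"twist":0},{"x":0,"y":0,"z":0,"twist":0},{"x":0,"y":0,"z":0,"twist":0},{"x":0,"y":0,"z":0,"twist":0}]' --fingers 20 --force 45

```text
time_s: 28.4
tcp_pos: [456.2, -47.7, 15.3]
ee_rot: [-0.017, 1.0, 0.0, 0.001]
contact_force: [-0.8, 1.5, 5.6]
grip_width: 43.2
grip_force: 49.3
```

Emit:
jog_arm --deltas '[{"x":0,"y":0,"z":-8,"twist":0},{"x":0,"y":0,"z":-25,"twist":0},{"x":0,"y":0,"z":-40,"twist":0},{"x":0,"y":0,"z":-40,"twist":0},{"x":0,"y":0,"z":-30,"twist":0},{"x":0,"y":0,"z":-10,"twist":0},{"x":0,"y":0,"z":0,"twist":0}]'

```text
time_s: 28.98
tcp_pos: [456.7, -48.4, 169.8]
ee_rot: [-0.017, 1.0, -0.001, 0.003]
contact_force: [-0.2, -0.6, -2.7]
grip_width: 43.0
grip_force: 48.5
```

```bash
python3 -c "
from h import *
st();go([483.4,300.1,165],0.522,15)"
```

```text
28.98 [456.7 -48.4 169.8] yaw 1.6041 F [-0.2 -0.6 -2.7] w 43.0 gf 48.5
15 rows x 9.42 y 22.58 z 0.32 twist 0.0721
```

Emit:
jog_arm --deltas '[{"x":9.4,"y":22.6,"z":0,"twist":0.0721},{"x":9.4,"y":22.6,"z":0,"twist":0.0721},{"x":9.4,"y":22.6,"z":0,"twist":0.0721},{"x":9.4,"y":22.6,"z":0,"twist":0.0721},{"x":9.4,"y":22.6,"z":0,"twist":0.0721},{"x":9.4,"y":22.6,"z":0,"twist":0.0721},{"x":9.4,"y":22.6,"z":0,"twist":0.0721},{"x":9.4,"y":22.6,"z":0,"twist":0.0721},{"x":9.4,"y":22.6,"z":0,"twist":0.0721},{"x":9.4,"y":22.6,"z":0,"twist":0.0721}]'

```text
time_s: 29.82
tcp_pos: [427.8, 191.2, 162.8]
ee_rot: [0.339, 0.941, -0.002, -0.003]
contact_force: [-0.3, -0.6, -3.0]
grip_width: 43.1
grip_force: 48.3
```

Emit:
jog_arm --deltas '[{"x":9.4,"y":22.6,"z":0,"twist":0.0721},{"x":9.4,"y":22.6,"z":0,"twist":0.0721},{"x":9.4,"y":22.6,"z":0,"twist":0.0721},{"x":9.4,"y":22.6,"z":0,"twist":0.0721},{"x":9.4,"y":22.6,"z":0,"twist":0.0721},{"x":0,"y":0,"z":25,"twist":0},{"x":0,"y":0,"z":25,"twist":0},{"x":0,"y":0,"z":20,"twist":0},{"x":0,"y":0,"z":10,"twist":0},{"x":0,"y":0,"z":0,"twist":0}]'

```text
time_s: 30.65
tcp_pos: [477.3, 298.7, 79.8]
ee_rot: [0.5, 0.866, -0.005, -0.004]
contact_force: [-0.2, -1.3, -3.2]
grip_width: 43.1
grip_force: 48.2
```

Emit:
jog_arm --deltas '[{"x":0,"y":0,"z":0,"twist":0},{"x":0,"y":0,"z":0,"twist":0},{"x":0,"y":0,"z":0,"twist":0},{"x":0,"y":0,"z":0,"twist":0},{"x":0,"y":0,"z":0,"twist":0},{"x":0,"y":0,"z":0,"twist":0}]'

```text
time_s: 31.15
tcp_pos: [482.4, 301.1, 87.9]
ee_rot: [0.5, 0.866, 0.001, 0.001]
contact_force: [-0.9, 0.2, -4.1]
grip_width: 43.3
grip_force: 48.2
```

```bash
python3 - <<'E'
from h import *
M,a,p,R=held(0,name='w14')
g=cv2.cvtColor(a,cv2.COLOR_RGB2HSV)
v=a[:,247:257].mean(1).astype(int)
print([(i,*map(int,v[i])) for i in range(145,180)])
for n in ("brick_white","brick_blue"):
  for r in env.trace("wrist",n)[:1]:
    ys,xs=np.nonzero(r['mask']);P=((toplane(M,np.c_[xs,ys],49)-p)@R);print(n,'x',np.percentile(P[:,0],[.5,99.5]).round(1),'y',np.percentile(P[:,1],[1,50,99]).round(1))
for row in range(146,178,4):print(row,[round(float(((toplane(M,[(252,row)],p[2]+o)-p)@R)[0,0]),1) for o in(27,-7)])
E
```

```text
31.15 [482.4 301.1  87.9] yaw 0.5226 F [-0.9  0.2 -4.1] w 43.3 gf 48.2
pad_white 0.69 yaw -1.052 x [ 38.6 110.4] y [-28.5  26.7  29.4]
sample_board 0.61 yaw -1.049 x [-117.9  126.4] y [-44.    4.2  44.4]
[(145, 216, 216, 213), (146, 216, 216, 213), (147, 216, 216, 213), (148, 215, 215, 212), (149, 215, 215, 212), (150, 213, 212, 209), (151, 207, 205, 201), (152, 190, 181, 176), (153, 166, 146, 136), (154, 152, 121, 108), (155, 149, 116, 102), (156, 149, 116, 101), (157, 149, 116, 101), (158, 149, 115, 100), (159, 149, 114, 98), (160, 149, 114, 98), (161, 149, 113, 97), (162, 149, 113, 96), (163, 148, 112, 96), (164, 148, 111, 94), (165, 149, 111, 94), (166, 157, 116, 96), (167, 170, 124, 102), (168, 185, 133, 108), (169, 197, 141, 113), (170, 202, 145, 115), (171, 205, 147, 117), (172, 206, 147, 116), (173, 207, 148, 116), (174, 207, 148, 116), (175, 206, 146, 115), (176, 206, 147, 114), (177, 205, 146, 114), (178, 205, 144, 112), (179, 204, 144, 113)]
brick_white x [ 44.2 109. ] y [-21.4   0.   21.4]
brick_blue x [-81.3  -6.4] y [136.8 167.3 200. ]
146 [60.1, 53.9]
150 [58.5, 51.7]
154 [56.8, 49.6]
158 [55.1, 47.4]
162 [53.4, 45.2]
166 [51.7, 43.0]
170 [50.0, 40.8]
174 [48.3, 38.6]
```

View pics/w14.png

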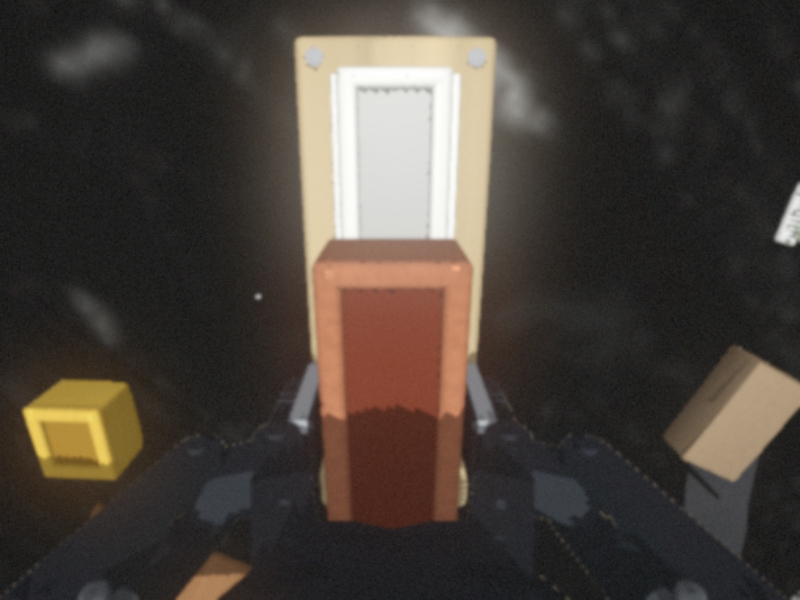

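Red is held square over the line at (392,390), with white below at (395,150). It needs a shift of -1 mm along the line, then lowering.

Emit:
jog_arm --deltas '[{"x":-0.8,"y":0,"z":10,"twist":0},{"x":0,"y":0,"z":10,"twist":0},{"x":0,"y":0,"z":6,"twist":0},{"x":0,"y":0,"z":0,"twist":0},{"x":0,"y":0,"z":0,"twist":0},{"x":0,"y":0,"z":0,"twist":0},{"x":0,"y":0,"z":0,"twist":0},{"x":0,"y":0,"z":0,"twist":0},{"x":0,"y":0,"z":0,"twist":0}]'

```text
time_s: 32.2
tcp_pos: [482.6, 300.4, 61.3]
ee_rot: [0.5, 0.866, 0.0, 0.0]
contact_force: [0.1, 0.1, -2.6]
grip_width: 43.4
grip_force: 48.3
```

```bash
python3 - <<'E'
from h import *
M,a,p,R=held(0,name='w15')
for n in ("brick_white",):
  for r in env.trace("wrist",n)[:1]:
    ys,xs=np.nonzero(r['mask']);P=((toplane(M,np.c_[xs,ys],49)-p)@R);print(n,'x',np.percentile(P[:,0],[.5,99.5]).round(1),'y',np.percentile(P[:,1],[1,50,99]).round(1))
E
```

```text
32.2 [482.6 300.4  61.3] yaw 0.5227 F [ 0.1  0.1 -2.6] w 43.4 gf 48.3
pad_white 0.58 yaw -1.04 x [ 42.6 110.2] y [-28.3  27.5  29.8]
sample_board 0.75 yaw -1.052 x [-111.2  127.3] y [-43.4   5.4  44.8]
brick_white x [ 49.5 109. ] y [-21.2   0.4  21.8]
```

Emit:
jog_arm --deltas '[{"x":0,"y":0.4,"z":3,"twist":0},{"x":0,"y":0,"z":2,"twist":0},{"x":0,"y":0,"z":1,"twist":0},{"x":0,"y":0,"z":0,"twist":0},{"x":0,"y":0,"z":0,"twist":0},{"x":0,"y":0,"z":0,"twist":0}]'

```text
time_s: 32.95
tcp_pos: [483.0, 300.6, 56.3]
ee_rot: [0.5, 0.866, 0.001, 0.001]
contact_force: [-1.5, 0.1, 5.3]
grip_width: 42.9
grip_force: 49.3
```

Emit:
jog_arm --deltas '[{"x":0,"y":0,"z":0,"twist":0},{"x":0,"y":0,"z":0,"twist":0},{"x":0,"y":0,"z":0,"twist":0},{"x":0,"y":0,"z":0,"twist":0},{"x":0,"y":0,"z":0,"twist":0},{"x":0,"y":0,"z":-10,"twist":0},{"x":0,"y":0,"z":-30,"twist":0},{"x":0,"y":0,"z":-40,"twist":0},{"x":0,"y":0,"z":-40,"twist":0},{"x":0,"y":0,"z":-25,"twist":0}]' --fingers 75

```text
time_s: 33.78
tcp_pos: [483.7, 300.9, 205.1]
ee_rot: [0.5, 0.866, 0.002, 0.002]
contact_force: [0.4, 1.1, 1.0]
grip_width: 75.3
grip_force: 0.0
```

```bash
python3 -c "
from h import *
go([366,150,160],0.52,8)"
```

```text
8 rows x -9.03 y -22.16 z 5.64 twist 0.0003
```

Emit:
jog_arm --deltas '[{"x":-9,"y":-22.2,"z":0,"twist":0},{"x":-9,"y":-22.2,"z":0,"twist":0},{"x":-9,"y":-22.2,"z":0,"twist":0},{"x":-9,"y":-22.2,"z":5,"twist":0},{"x":-9,"y":-22.2,"z":10,"twist":0},{"x":-9,"y":-22.2,"z":10,"twist":0},{"x":-9,"y":-22.2,"z":10,"twist":0},{"x":-9,"y":-22.2,"z":10,"twist":0}]'

```text
time_s: 34.45
tcp_pos: [364.0, 148.6, 155.1]
ee_rot: [0.5, 0.866, 0.0, 0.001]
contact_force: [-0.2, -0.7, 0.6]
grip_width: 74.9
grip_force: 0.0
```

Emit:
jog_arm --deltas '[{"x":0,"y":0,"z":0,"twist":0},{"x":0,"y":0,"z":0,"twist":0},{"x":0,"y":0,"z":0,"twist":0},{"x":0,"y":0,"z":0,"twist":0},{"x":0,"y":0,"z":0,"twist":0}]'

```text
time_s: 34.87
tcp_pos: [365.8, 150.0, 155.9]
ee_rot: [0.5, 0.866, 0.001, 0.001]
contact_force: [-0.3, -0.5, -0.8]
grip_width: 75.2
grip_force: 0.0
```

```bash
python3 - <<'E'
from h import *
st();M=model("wrist");s=env.sense();p=s['tcp_pos'];R=Rn.from_quat(s['ee_rot']).as_matrix()
a=env.grab_frame("wrist");h=cv2.cvtColor(a,cv2.COLOR_RGB2HSV)
for r in env.trace("wrist","half_yellow")[:2]:
    q=rect(M,r['mask'],34);print(round(r['conf'],2),r['pixel'],q,((np.r_[q[:2],34]-p)@R).round(1))
    u,w=map(int,r['pixel']);v=a[:,u-4:u+4].mean(1).astype(int);print([(i,*map(int,v[i])) for i in range(w-32,w-10)])
E
```

```text
34.87 [365.8 150.  155.9] yaw 0.5234 F [-0.3 -0.5 -0.8] w 75.2 gf 0.0
0.63 [248.4, 172.3] [362.937 151.799  52.009  43.655  -1.048] [  3.   -1.9 121.9]
[(140, 75, 58, 39), (141, 77, 59, 39), (142, 79, 61, 42), (143, 79, 62, 41), (144, 79, 60, 40), (145, 79, 61, 40), (146, 82, 63, 42), (147, 83, 63, 41), (148, 84, 64, 39), (149, 102, 80, 44), (150, 141, 114, 53), (151, 174, 144, 64), (152, 186, 156, 70), (153, 189, 159, 70), (154, 191, 160, 72), (155, 192, 161, 72), (156, 205, 173, 78), (157, 229, 198, 94), (158, 249, 217, 107), (159, 255, 226, 115), (160, 255, 228, 115), (161, 255, 226, 114)]
```

Emit:
jog_arm --deltas '[{"x":0,"y":-1.8,"z":30,"twist":0},{"x":0,"y":0,"z":35,"twist":0},{"x":0,"y":0,"z":30,"twist":0},{"x":0,"y":0,"z":25,"twist":0},{"x":0,"y":0,"z":17,"twist":0},{"x":0,"y":0,"z":8,"twist":0},{"x":0,"y":0,"z":3,"twist":0},{"x":0,"y":0,"z":0,"twist":0},{"x":0,"y":0,"z":0,"twist":0},{"x":0,"y":0,"z":0,"twist":0}]'

```text
time_s: 35.8
tcp_pos: [364.6, 148.8, 8.4]
ee_rot: [0.5, 0.866, 0.001, 0.001]
contact_force: [-0.7, -0.4, 0.8]
grip_width: 75.0
grip_force: 0.0
```

Emit:
jog_arm --deltas '[{"x":0,"y":0,"z":0,"twist":0},{"x":0,"y":0,"z":0,"twist":0},{"x":0,"y":0,"z":0,"twist":0},{"x":0,"y":0,"z":0,"twist":0},{"x":0,"y":0,"z":0,"twist":0},{"x":0,"y":0,"z":0,"twist":0},{"x":0,"y":0,"z":0,"twist":0},{"x":0,"y":0,"z":0,"twist":0}]' --fingers 20 --force 30

```text
time_s: 36.47
tcp_pos: [364.2, 148.7, 7.8]
ee_rot: [0.5, 0.866, 0.001, 0.001]
contact_force: [1.0, 0.4, 5.8]
grip_width: 43.9
grip_force: 32.7
```

Emit:
jog_arm --deltas '[{"x":0,"y":0,"z":-8,"twist":0},{"x":0,"y":0,"z":-25,"twist":0},{"x":0,"y":0,"z":-40,"twist":0},{"x":0,"y":0,"z":-40,"twist":0},{"x":0,"y":0,"z":-35,"twist":0},{"x":0,"y":0,"z":-10,"twist":0},{"x":0,"y":0,"z":0,"twist":0}]'

```text
time_s: 37.05
tcp_pos: [365.0, 148.9, 168.3]
ee_rot: [0.5, 0.866, 0.002, 0.002]
contact_force: [0.2, 0.3, -0.7]
grip_width: 43.6
grip_force: 32.1
```

```bash
python3 -c "
from h import *
st();go([439.7,375.8,165],0.523,8)"
```

```text
37.05 [365.  148.9 168.3] yaw 0.5227 F [ 0.2  0.3 -0.7] w 43.6 gf 32.1
8 rows x 19.92 y 22.25 z 0.41 twist -0.0000
```

Emit:
jog_arm --deltas '[{"x":19.9,"y":22.3,"z":0,"twist":0},{"x":19.9,"y":22.3,"z":0,"twist":0},{"x":19.9,"y":22.3,"z":0,"twist":0},{"x":19.9,"y":22.3,"z":0,"twist":0},{"x":19.9,"y":22.3,"z":0,"twist":0},{"x":19.9,"y":22.3,"z":0,"twist":0},{"x":19.9,"y":22.3,"z":0,"twist":0},{"x":19.9,"y":22.3,"z":0,"twist":0},{"x":0,"y":0,"z":0,"twist":0},{"x":0,"y":0,"z":0,"twist":0}]'

```text
time_s: 37.88
tcp_pos: [436.4, 375.2, 160.4]
ee_rot: [0.5, 0.866, -0.003, -0.002]
contact_force: [-0.1, -1.1, -0.7]
grip_width: 43.6
grip_force: 31.9
```

Emit:
jog_arm --deltas '[{"x":0,"y":0,"z":30,"twist":0},{"x":0,"y":0,"z":30,"twist":0},{"x":0,"y":0,"z":25,"twist":0},{"x":0,"y":0,"z":7,"twist":0},{"x":0,"y":0,"z":0,"twist":0},{"x":0,"y":0,"z":0,"twist":0},{"x":0,"y":0,"z":0,"twist":0},{"x":0,"y":0,"z":0,"twist":0},{"x":0,"y":0,"z":0,"twist":0},{"x":0,"y":0,"z":0,"twist":0}]'

```text
time_s: 38.72
tcp_pos: [439.1, 376.0, 74.4]
ee_rot: [0.5, 0.866, 0.001, 0.001]
contact_force: [-0.7, -0.6, -0.5]
grip_width: 43.4
grip_force: 31.9
```

```bash
python3 - <<'E'
from h import *
M,a,p,R=held(0,name='w16')
v=a[:,247:257].mean(1).astype(int)
print([(i,*map(int,v[i])) for i in range(120,230,1)])
for n in ("brick_white","half_yellow"):
  for r in env.trace("wrist",n)[:1]:
    ys,xs=np.nonzero(r['mask']);P=((toplane(M,np.c_[xs,ys],49)-p)@R);print(n,r['pixel'],'x',np.percentile(P[:,0],[.5,99.5]).round(1),'y',np.percentile(P[:,1],[1,50,99]).round(1))
for row in range(140,230,8):print(row,[round(float(((toplane(M,[(252,row)],z)-p)@R)[0,0]),1) for z in(49,p[2]+26,p[2]-8,15,12)])
E
```

```text
38.72 [439.1 376.   74.4] yaw 0.5227 F [-0.7 -0.6 -0.5] w 43.4 gf 31.9
pad_white 0.88 yaw 0.482 x [ 1.  25.2] y [-28.2   4.5  29.3]
pad_blue 0.43 yaw 0.522 x [-130.6  -98.1] y [-31.8  -0.6  31.7]
sample_board 0.84 yaw 0.496 x [-127.9   42.3] y [-43.6   1.6  44.5]
[(120, 75, 67, 58), (121, 76, 67, 59), (122, 78, 69, 61), (123, 79, 70, 62), (124, 81, 72, 63), (125, 83, 73, 64), (126, 85, 76, 67), (127, 86, 76, 67), (128, 88, 78, 68), (129, 89, 79, 70), (130, 91, 81, 72), (131, 91, 81, 71), (132, 93, 82, 72), (133, 94, 84, 73), (134, 94, 84, 73), (135, 97, 86, 76), (136, 99, 88, 76), (137, 98, 88, 77), (138, 98, 87, 76), (139, 100, 89, 78), (140, 102, 89, 78), (141, 101, 90, 78), (142, 103, 91, 79), (143, 105, 93, 81), (144, 107, 95, 82), (145, 107, 95, 82), (146, 118, 105, 89), (147, 146, 130, 108), (148, 173, 157, 129), (149, 192, 175, 143), (150, 211, 193, 159), (151, 227, 210, 174), (152, 236, 219, 183), (153, 241, 224, 187), (154, 243, 225, 189), (155, 243, 226, 189), (156, 244, 227, 190), (157, 244, 227, 190), (158, 244, 227, 190), (159, 245, 227, 190), (160, 245, 227, 191), (161,
[... 1358 characters left out ...]
 (223, 194, 166, 101), (224, 194, 166, 101), (225, 198, 170, 101), (226, 206, 178, 104), (227, 219, 189, 109), (228, 234, 204, 115), (229, 246, 215, 120)]
brick_white [250.4, 189.4] x [15.  31.4] y [-20.1  -0.3  20. ]
half_yellow [253.4, 252.7] x [-67.1  14.4] y [-31.   -0.6  29.5]
140 [54.0, 62.4, 56.9, 48.5, 48.0]
148 [49.3, 59.1, 52.6, 42.8, 42.2]
156 [44.5, 55.7, 48.3, 37.0, 36.4]
164 [39.6, 52.3, 43.9, 31.1, 30.4]
172 [34.6, 48.9, 39.4, 25.1, 24.3]
180 [29.5, 45.3, 34.9, 19.0, 18.1]
188 [24.3, 41.7, 30.2, 12.8, 11.8]
196 [19.1, 38.1, 25.5, 6.5, 5.4]
204 [13.7, 34.4, 20.7, 0.0, -1.2]
212 [8.2, 30.5, 15.8, -6.6, -7.9]
220 [2.6, 26.7, 10.8, -13.3, -14.7]
228 [-3.1, 22.7, 5.7, -20.1, -21.6]
```

View pics/w16.png

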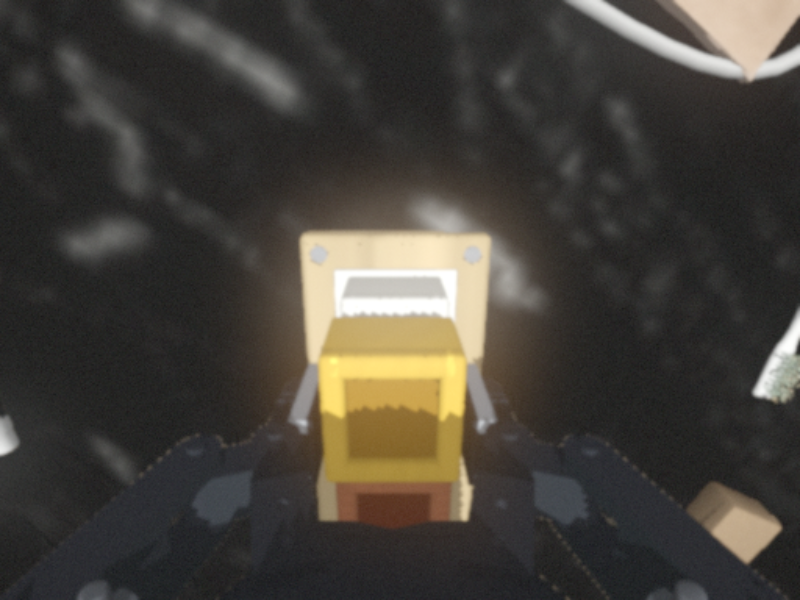

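Yellow is held over white's outer end: its front top edge is at row 353 and white's outer edge at row 297, which puts it within 0.5 mm of flush. Red sits on top at (393,500). Lower.

Emit:
jog_arm --deltas '[{"x":-0.5,"y":0.4,"z":7,"twist":0},{"x":0,"y":0,"z":5,"twist":0},{"x":0,"y":0,"z":0,"twist":0},{"x":0,"y":0,"z":0,"twist":0},{"x":0,"y":0,"z":0,"twist":0},{"x":0,"y":0,"z":0,"twist":0},{"x":0,"y":0,"z":0,"twist":0},{"x":0,"y":0,"z":0,"twist":0}]'

```text
time_s: 39.68
tcp_pos: [438.9, 375.3, 61.0]
ee_rot: [0.5, 0.866, 0.0, 0.0]
contact_force: [0.2, 0.3, -0.3]
grip_width: 43.6
grip_force: 31.9
```

```bash
python3 - <<'E'
from h import *
M,a,p,R=held(0,name='w17')
v=a[:,247:257].mean(1).astype(int)
print([(i,*map(int,v[i])) for i in range(168,232,1)])
for row in range(160,232,6):print(row,[round(float(((toplane(M,[(252,row)],z)-p)@R)[0,0]),1) for z in(49,p[2]+26,p[2]-8,15)])
E
```

```text
39.68 [438.9 375.3  61. ] yaw 0.5227 F [ 0.2  0.3 -0.3] w 43.6 gf 31.9
pad_white 0.8 yaw 0.506 x [ 1.5 25.3] y [-27.5   4.9  29.9]
sample_board 0.85 yaw 0.509 x [-113.2   42.8] y [-42.8   2.2  45.2]
[(168, 244, 226, 188), (169, 244, 226, 189), (170, 244, 226, 189), (171, 244, 226, 189), (172, 244, 226, 188), (173, 244, 226, 188), (174, 244, 226, 189), (175, 243, 226, 193), (176, 240, 228, 206), (177, 243, 239, 230), (178, 254, 254, 250), (179, 255, 255, 255), (180, 255, 254, 250), (181, 238, 237, 232), (182, 213, 211, 205), (183, 198, 195, 188), (184, 196, 193, 186), (185, 197, 193, 186), (186, 198, 194, 187), (187, 198, 195, 187), (188, 198, 195, 188), (189, 198, 195, 189), (190, 199, 196, 189), (191, 199, 196, 189), (192, 200, 196, 189), (193, 199, 195, 188), (194, 197, 194, 186), (195, 200, 196, 189), (196, 210, 207, 201), (197, 226, 224, 218), (198, 243, 242, 237), (199, 254, 253, 249), (200, 253, 253, 250), (201, 246, 244, 238), (202, 227, 221, 209), (203, 207, 191, 159), (204, 197, 172, 115), (205, 196, 169, 105), (206, 196, 169, 105), (207, 196, 170, 104), (208, 197, 169, 103), (209, 197, 170, 104), (210, 198, 171, 104), (211, 199, 171, 103), (212, 199, 172, 104), (213, 200, 171, 104), (214, 200, 172, 103), (215, 201, 172, 103), (216, 201, 174, 103), (217, 201, 173, 102), (218, 201, 173, 102), (219, 201, 173, 102), (220, 201, 173, 102), (221, 200, 171, 100), (222, 198, 169, 98), (223, 194, 165, 97), (224, 193, 164, 96), (225, 198, 169, 96), (226, 205, 176, 99), (227, 218, 187, 104), (228, 233, 202, 111), (229, 245, 214, 117), (230, 252, 221, 121), (231, 255, 225, 123)]
160 [45.1, 54.0, 46.1, 37.2]
166 [41.7, 51.4, 42.8, 33.0]
172 [38.3, 48.8, 39.4, 28.8]
178 [34.8, 46.2, 36.0, 24.6]
184 [31.2, 43.5, 32.5, 20.3]
190 [27.6, 40.8, 29.0, 15.9]
196 [24.0, 38.1, 25.5, 11.4]
202 [20.3, 35.3, 21.9, 6.9]
208 [16.6, 32.4, 18.2, 2.3]
214 [12.7, 29.6, 14.5, -2.3]
220 [8.9, 26.6, 10.7, -7.0]
226 [4.9, 23.7, 6.9, -11.8]
```

Emit:
jog_arm --deltas '[{"x":0.3,"y":0.8,"z":2,"twist":0},{"x":0,"y":0,"z":2,"twist":0},{"x":0,"y":0,"z":1,"twist":0},{"x":0,"y":0,"z":0,"twist":0},{"x":0,"y":0,"z":0,"twist":0},{"x":0,"y":0,"z":0,"twist":0}]'

```text
time_s: 40.38
tcp_pos: [439.7, 376.3, 56.9]
ee_rot: [0.5, 0.866, 0.001, 0.0]
contact_force: [-0.6, -0.6, 5.6]
grip_width: 43.5
grip_force: 32.6
```

```bash
python3 - <<'E'
from h import *
M,a,p,R=held(0,name='w18')
v=a[:,247:257].mean(1).astype(int)
print([(i,*map(int,v[i])) for i in range(180,210,1)])
E
```

```text
40.38 [439.7 376.3  56.9] yaw 0.5228 F [-0.6 -0.6  5.6] w 43.5 gf 32.6
pad_white 0.67 yaw 0.477 x [ 3.  25.1] y [-28.7   3.8  28.7]
sample_board 0.94 yaw 0.522 x [-108.9   42.3] y [-44.1   0.7  43.9]
[(180, 252, 251, 245), (181, 255, 255, 255), (182, 255, 255, 254), (183, 248, 247, 242), (184, 224, 222, 217), (185, 203, 199, 193), (186, 196, 192, 185), (187, 196, 192, 185), (188, 196, 192, 185), (189, 197, 192, 185), (190, 197, 192, 185), (191, 197, 193, 186), (192, 197, 193, 186), (193, 198, 194, 187), (194, 198, 195, 187), (195, 198, 195, 187), (196, 199, 195, 187), (197, 197, 193, 185), (198, 197, 193, 186), (199, 206, 203, 196), (200, 221, 219, 212), (201, 236, 233, 227), (202, 234, 229, 218), (203, 214, 200, 173), (204, 198, 172, 114), (205, 195, 166, 94), (206, 195, 166, 93), (207, 195, 166, 93), (208, 195, 167, 93), (209, 196, 167, 94)]
```

Yellow sits about 1.8 mm inboard of white's outer end. I'll lift slightly, shift out and lower again.

Emit:
jog_arm --deltas '[{"x":0,"y":0,"z":-3,"twist":0},{"x":0,"y":0,"z":0,"twist":0},{"x":1.8,"y":0,"z":0,"twist":0},{"x":0,"y":0,"z":0,"twist":0},{"x":0,"y":0,"z":0,"twist":0},{"x":0,"y":0,"z":1.5,"twist":0},{"x":0,"y":0,"z":1.5,"twist":0},{"x":0,"y":0,"z":0,"twist":0},{"x":0,"y":0,"z":0,"twist":0},{"x":0,"y":0,"z":0,"twist":0}]'

```text
time_s: 41.42
tcp_pos: [438.4, 377.5, 56.8]
ee_rot: [0.5, 0.866, 0.0, 0.0]
contact_force: [-2.1, -1.6, 5.6]
grip_width: 43.3
grip_force: 32.8
```

```bash
python3 - <<'E'
from h import *
M,a,p,R=held(0,name='w19')
v=a[:,247:257].mean(1).astype(int)
print([(i,*map(int,v[i])) for i in range(182,210,1)])
for r in env.trace("wrist","brick_white")[:1]:
    ys,xs=np.nonzero(r['mask']);P=((toplane(M,np.c_[xs,ys],49)-p)@R);print('y',np.percentile(P[:,1],[1,50,99]).round(1))
E
```

```text
41.42 [438.4 377.5  56.8] yaw 0.5227 F [-2.1 -1.6  5.6] w 43.3 gf 32.8
pad_white 0.77 yaw 0.477 x [ 4.8 23.7] y [-28.6   5.5  29.7]
pad_blue 0.19 yaw 0.523 x [ 2.6 23. ] y [-28.2   5.5  29.6]
sample_board 0.93 yaw 0.513 x [-110.    40.9] y [-43.4   0.8  44.4]
[(182, 246, 242, 235), (183, 255, 255, 252), (184, 255, 255, 255), (185, 255, 255, 251), (186, 239, 238, 234), (187, 215, 213, 207), (188, 201, 197, 191), (189, 199, 195, 188), (190, 199, 196, 188), (191, 199, 195, 188), (192, 199, 196, 188), (193, 200, 197, 189), (194, 200, 196, 189), (195, 201, 197, 190), (196, 201, 198, 190), (197, 202, 198, 190), (198, 202, 198, 190), (199, 201, 197, 189), (200, 198, 194, 186), (201, 199, 193, 183), (202, 199, 187, 168), (203, 198, 178, 137), (204, 197, 171, 110), (205, 197, 170, 105), (206, 197, 169, 103), (207, 198, 170, 103), (208, 198, 170, 103), (209, 198, 170, 102)]
y [-19.   -0.   19.6]
```

Flush now: white's face runs straight into the yellow one. Release, rise and check.

Emit:
jog_arm --deltas '[{"x":0,"y":0,"z":0,"twist":0},{"x":0,"y":0,"z":0,"twist":0},{"x":0,"y":0,"z":0,"twist":0},{"x":0,"y":0,"z":0,"twist":0},{"x":0,"y":0,"z":0,"twist":0},{"x":0,"y":0,"z":-10,"twist":0},{"x":0,"y":0,"z":-30,"twist":0},{"x":0,"y":0,"z":-40,"twist":0},{"x":0,"y":0,"z":-40,"twist":0},{"x":-15,"y":0,"z":-35,"twist":0}]' --fingers 75

```text
time_s: 42.5
tcp_pos: [444.9, 366.0, 213.9]
ee_rot: [0.499, 0.866, 0.001, -0.0]
contact_force: [0.8, 0.3, 0.7]
grip_width: 75.5
grip_force: 0.0
```

Emit:
jog_arm --deltas '[{"x":-30,"y":0,"z":-20,"twist":0},{"x":-30,"y":0,"z":0,"twist":0},{"x":-30,"y":0,"z":0,"twist":0},{"x":-20,"y":0,"z":0,"twist":0},{"x":0,"y":0,"z":0,"twist":0},{"x":0,"y":0,"z":0,"twist":0},{"x":0,"y":0,"z":0,"twist":0},{"x":0,"y":0,"z":0,"twist":0}]'

```text
time_s: 43.17
tcp_pos: [500.2, 270.0, 230.9]
ee_rot: [0.5, 0.866, 0.0, -0.0]
contact_force: [0.6, -0.8, 0.6]
grip_width: 75.0
grip_force: 0.0
```

```bash
python3 - <<'E'
from h import *
M,a,p,R=held(0,name='w20')
for n,z in(("brick_red",83),("half_yellow",83),("brick_blue",49)):
  for r in env.trace("wrist",n)[:2]:
    q=rect(M,r['mask'],z);print(n,round(r['conf'],2),q,((np.r_[q[:2],z]-p)@R).round(1))
b=env.grab_frame("side")
for n in("mist_bottle","paint_pot","sanding_block"):print(n,env.trace("side",n)[0]['pixel'])
w=cv2.resize(a,(400,300));t=cv2.resize(b[215:335,210:330],(400,400))
o=np.zeros((400,800,3),np.uint8);o[:300,:400]=w;o[:,400:]=t;cv2.imwrite("pics/end.png",o[:,:,::-1])
E
```

```text
43.17 [500.2 270.  230.9] yaw 0.5239 F [ 0.6 -0.8  0.6] w 75.0 gf 0.0
pad_white 0.91 yaw -1.026 x [ 39.4 144.2] y [-27.9  27.5  29.7]
pad_blue 0.94 yaw -1.042 x [-80.5  28.5] y [-29.   26.2  29.2]
sample_board 0.58 yaw -1.059 x [-95.5 161.7] y [-45.  -22.7  44.8]
brick_red 0.76 [482.633 299.304 102.594  43.924  -1.047] [ 34.1  -0.6 147.9]
half_yellow 0.97 [470.07  -81.617  97.556  42.07   -1.542] [-289.4 -202.   147.8]
half_yellow 0.76 [438.556 375.825  48.569  44.993  -1.044] [122.4  -0.5 148. ]
brick_blue 0.91 [526.414 224.806  44.736  43.378  -1.047] [-52.3   0.  181.9]
mist_bottle [187.8, 234.9]
paint_pot [216.3, 202.9]
sanding_block [189.6, 280.4]
```

```bash
python3 -c "
from plant import env
print(env.sign_off())"
```

```text
the job is handed in; nothing more can be done
None
```

The two-course running bond is built and handed in after 43 s: white and blue on their own pads, red over the gap and yellow flush with white's outer end, with each brick within about 2 mm of its place by the camera. The spray bottle, paint pot and sanding block show no movement beyond measurement error. The final check was by measured positions only, because the 14 picture views were used up.

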